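# Hang the ballast link on the spring-balanced arm

## Robot

A 6-joint arm with a two-finger parallel gripper is mounted at the origin on a cart in front of the work surface, level with it; the furniture and walls round the work are solid. World frame = base frame: x ahead of the robot, y to its left, z up, the work surface at z = 0. Lengths are in m, angles in rad, forces in N, time in s.
With the tool pointing down it reaches from about 0.275 to 0.85 m from the base axis. Payload 19 kg.
Tool frame: the origin (TCP) lies on the centre line of the jaws, within the pads' length; the fingertips stand 8 mm ahead of it and the grasp point (between the pads) lies 11 mm behind it (env.finger_overhang is the distance from the TCP to the fingertips, in m); z points along the fingers, y is the direction in which the jaws open and shut (so a half turn about z gives the same grasp; the last joint's range is limited). The gripper opens to 85 mm and grips with 20 to 120 N. Pads are 22 mm wide; open, the fingers measure 114 mm over their backs; the gripper's body (76 mm by 85 mm) begins 54 mm behind the grasp point. The pads swing forward as they close: fully open they stand 13 mm farther back than shut.
Start: joints at [-1.415, 0.15, 1.437, -0, 1.554, -0.134], TCP at [0.164, -0.551, 0.239] pointing down, gripper open.
Joint ranges: [-2.8, 2.8], [-0.68, 2.1], [0.12, 2.68], [-1.39, 4.53], [0.16, 2.79], [-2.81, 2.81]. Speed limits (rad/s): [1.89, 1.89, 2.22, 3.01, 3.01, 3.01].

## Interface

Orientations are given as a unit quaternion [x, y, z, w].
In Python, from plant import env gives the robot as it stands. The module is installed in compiled form; this text tells all that it offers.
- The arm moves only by the tool play_rows, never from a script. Its argument "plan" is a list of rows, each an object of numbers: "tx", "ty", "tz": the shift along the tool's x, y, z as a fraction of full scale; "turn": the turn about the tool's z as a fraction of full scale. In form: [{"tx": .., "ty": .., "tz": .., "turn": ..}, ...]. A call has 1 to 10 rows; each row shifts and turns the commanded pose from where the row before left it, along the tool's axes as they then stand; what a row does not reach is not made up. Full scale, the value 1, is 0.4 m for a shift and pi rad for a turn. A row lasts 1/10 s, in which the tool goes at most 50 mm and 8.59 degrees, less where a joint would pass 70% of its speed; a pose out of reach is approached as far as the arm can. A call with a number of a shift or a turn outside -1 to 1 is refused whole. A call with a gripper value outside its range is refused whole. "claw" is the gripper's target within -1 to 1 (shut at 1, half-way at 0, fully open at -1), set as the call begins (left out, the last holds). The fingers move at their own pace and stop on an object; "squeeze" is the grip in N (left out, the last holds). Time passes only in rows, so rows that do not move let the fingers close. It gives the time, the measured TCP pose, the force and the opening at its end, in the units of the state.
- env.observe(): the state, without advancing time (a new reading comes with each control period).
- env.camera(name): name is "side" or "top" or "wrist"; returns a dict with "pixels" (480x640x3 uint8, red, green, blue), "mtx" (3x3 intrinsics, pixels), "R" (3x3) and "t" (3): a world point X has camera coordinates R X + t. Camera axes: x right, y down, z forward; pixel columns grow to the right and rows downward; lengths in m; the calibration is good to about 2 mm. A picture is of the moment at which its call begins. There is no depth.
- env.sign_off(): hands the job in, once; it reports no verdict.
The state is a dict: "clock": time; "joint_positions": joint angles; "qvel": joint speeds; "effort": joint torques, N m; "eef_pos": TCP position; "tool_rot": TCP orientation; "force": force on the tool from outside, world axes, zero at the start; "wrist_torque": the same for the moment, N m; "gripper_width": opening from 0.0 (shut) to 1.0 (fully open).
Only numpy, scipy, OpenCV 4.12 (cv2) and the standard library are available. Lean on these libraries where they do the work, as an engineer would, in place of code of your own. Each camera call takes 0.05 s, during which the arm holds its last target.

## Task

Draw the steel ballast link out of its storage sleeve by its eye end, lay it flat on the worktop and let go, then take it again by its upright grip. Hook its oblong eye over the wide head of the stud on the spring-balanced arm by tilting it, toe end first under the head, and level it onto the arm's round seat; lower it gently until the arm has sunk and settled under the weight, and only then let go, so that the arm alone carries the link, flat on the seat. Do not let the arm drop or spring, and leave the roll of tape and the two small bottles where they are.

Things in the scene. Friction and masses are not known exactly. Their poses are not given: they have to be found in the camera images.
- ballast_link: Loose ballast link, bare steel, 0.20 to 0.29 kg, 104 mm long (x -24 to +80), 62 mm wide. Origin: centre of its oblong eye, on the underside; x runs from the eye towards the grip, z up. The eye goes through the 5 mm plate: 30 mm along x (-15 to +15), 44 mm across. Centre of mass about 10 mm from the origin towards the grip. It starts in the sleeve, grip inside, eye end out.
- cheeks (a point): Centre of the link's two cheeks, 7 mm above its underside over the eye's centre. They are ribs along both sides of the eye, 9 mm wide, 14 mm high from the underside, x -24 to +24, outer faces 62 mm apart: grasp the stowed link here from above, across both.
- toe (a point): Lower inner edge of the link's toe bar, at x -15 mm, on the underside. The toe bar closes the eye at the end away from the grip: 9 mm wide (x -24 to -15), 5 mm thick; a like bar lies at x +15 to +24.
- grip (a point): A point in the link's upright black grip, at x +58 mm, 20 mm above the link's underside. The grip is 12 mm thick (across the link), 38 mm long (x +39 to +77) and stands from 5 to 32 mm above the underside, on a neck 24 mm wide and 5 mm thick; pinch it from above across its thickness. Axes as the link's.
- sleeve: Fixed grey plastic storage sleeve. Origin on the worktop, within 6 mm of under the stowed eye's centre; x points into the sleeve. Its floor, 6 mm thick and 40 mm wide, runs from x -20 to +92 mm; the link lies on it.
- mouth (a point): Middle of the sleeve's mouth at floor level (x +32 mm from the sleeve's origin). The roofed part behind it is 62 mm long, 40 mm wide, its top 49 mm above the worktop; inside 32 mm wide, 39 mm high. Slide the link out along the sleeve's -x: 50 mm clears its grip of the roof, 105 mm takes it off the floor.
- seat (a point): Centre of the round steel seat (disc 56 mm in diameter) at the tip of the spring-balanced arm, on its upper face, about 114 mm above the worktop at the start. z is the stud's axis, upwards (it leans 0.06 rad while the arm is unloaded); y points along the arm away from its post. The stud, 9 mm thick, rises from here.
- stud_head (a point): Centre of the top of the stud's round head, 26 mm above the seat. The head is 35 mm in diameter, 4 mm thick, with 22 mm of free stud below it. It is wider than the eye's 30 mm: tilt the link 30 to 40 degrees, grip end raised, bring the toe bar below the head's edge, slide it in to the stud, then lower the grip end past the head.
- balance_arm (a joint): Sinking of the arm, rad: 0 at its upper stop, grows as the tip sinks, lower stop 0.26. The aluminium arm is 200 mm from hinge (90 mm above the worktop) to stud. A damped spring holds it up with about 0.9 N at the tip and yields about 20 mm per newton beyond that; under the link it rests between about 0.09 and 0.22.
- balancer: The arm's fixed grey base (120 x 100 mm) with its post and hinge fork, 108 mm high. Origin under the hinge, on the worktop; the arm runs along +y from here.
- tape: Bystander: roll of buff label tape lying flat, 72 mm in diameter, 18 mm high; origin at the underside.
- white_bottle: Bystander: white plastic bottle, 52 mm in diameter, 100 mm high; origin at the underside.
- small_reagent: Bystander: small clear stoppered reagent bottle, 46 mm in diameter, 89 mm high; origin at the underside.
Not all that is in view belongs to the job. Leave any blue look-alike of the ballast_link alone.

How it is judged:
On the way, in this order (a step that is already met when the one before it is completed fails the run):
1. the link lies flat on the worktop, out of the sleeve, and is let go (height (world z) of ballast_link below 0.004 m and angle between ballast_link's own z axis and vertical below 0.05 rad and linear speed of ballast_link below 0.02 m/s and contact force between the fingers and ballast_link below 0.1 N), for 0.2 s.
2. the link, still held, is hooked and level under the stud's head (underside within 6 mm of the seat, within 0.2 rad of level with it) and the arm has sunk at least 0.06 rad and is slower than 0.1 rad/s (horizontal distance between ballast_link and seat below 0.022 m and z of ballast_link in the frame of seat between -0.004 and 0.006 m and velocity of joint balance_arm between -0.1 and 0.1 rad/s and angle between the z axis of ballast_link and the z axis of seat, either way round below 0.2 rad and value of joint balance_arm above 0.06 rad and contact force between the fingers and ballast_link above 0.3 N), for 0.3 s.
At the end, for the whole second after the job is handed in: The link lies flat on the arm's seat (within 0.1 rad, its underside within 6 mm of the seat) with the stud through its eye (eye centre within 22 mm of the stud) and the head above it; the arm, sunk by more than 0.06 rad under the weight, and the link are at rest (horizontal distance between ballast_link and seat below 0.022 m and z of ballast_link in the frame of seat between -0.004 and 0.006 m and velocity of joint balance_arm between -0.05 and 0.05 rad/s and angle between the z axis of ballast_link and the z axis of seat, either way round below 0.1 rad and value of joint balance_arm above 0.06 rad and linear speed of ballast_link below 0.02 m/s); the robot touches nothing.
It fails at once if the arm drops or springs (faster than 0.8 rad/s) (velocity of joint balance_arm above 0.8 rad/s or velocity of joint balance_arm below -0.8 rad/s).
It fails at once if the roll of tape is moved by more than 20 mm (distance of tape from where it was at the start of the episode above 0.02 m).
It fails at once if the white bottle is moved by more than 20 mm (distance of white_bottle from where it was at the start of the episode above 0.02 m).
It fails at once if the small reagent bottle is moved by more than 20 mm (distance of small_reagent from where it was at the start of the episode above 0.02 m).
It also fails if it takes over 64 s, if anything falls off the work surface, if the arm or the gripper's body presses on something with over 40 N, if the wrist force passes 120 N, or if a joint passes its speed limit or range.

## Working session

There is one attempt and no reset: what is moved stays moved. The work goes in short steps, Python scripts to look and compute and a tool call to move; the robot and the scene stay as the last step left them, time stands still between calls to the robot, and variables do not carry over. Pictures are saved under pics/ and viewed, and the job is handed in when it is done.

Besides the shell and the picture viewer there is one more tool, called after ">>>" as name(argument=value, ...) on one line, values as JSON. play_rows: Moves the arm, as the interface text tells. Shift numbers are shares of 0.4 m and turn numbers shares of pi rad, none past 1 either way. Its arguments: {"type":"object","properties":{"plan":{"type":"array"},"claw":{"type":"number"},"squeeze":{"type":"number"}},"required":["plan"]}

```bash
ls; mkdir -p pics
cat > h.py <<'E'
from plant import env
import numpy as np, cv2
from scipy.spatial.transform import Rotation as Rn
def snap(n,f=None):
    c=env.camera(n); c['P']=np.array(c['pixels']).copy()
    np.savez(f'pics/{f or n}.npz',P=c['P'],mtx=c['mtx'],R=c['R'],t=c['t'])
    cv2.imwrite(f'pics/{f or n}.png',c['P'][:,:,::-1]); return c
def load(f): return dict(np.load(f'pics/{f}.npz'))
def ray(c,uv):
    d=np.linalg.inv(c['mtx'])@np.array([uv[0],uv[1],1.]); R=np.array(c['R']);o=-R.T@np.array(c['t']); d=R.T@d
    return o,d/np.linalg.norm(d)
def onz(c,uv,z):
    o,d=ray(c,uv); return o+d*(z-o[2])/d[2]
def proj(c,X):
    p=np.array(c['mtx'])@(np.array(c['R'])@np.array(X)+np.array(c['t'])); return p[:2]/p[2]
def tri(c1,u1,c2,u2):
    o1,d1=ray(c1,u1);o2,d2=ray(c2,u2)
    A=np.stack([d1,-d2],1); s=np.linalg.lstsq(A,o2-o1,rcond=None)[0]
    p,q=o1+s[0]*d1,o2+s[1]*d2; return (p+q)/2,np.linalg.norm(p-q)
E
python3 - <<'E'
from h import *
s=env.observe(); print(s); print(Rn.from_quat(s['tool_rot']).as_matrix().round(3)); print(env.finger_overhang)
for n in ['side','top','wrist']:
    c=snap(n,n+'0'); print(n,np.array(c['mtx']).round(1).tolist(),(-np.array(c['R']).T@np.array(c['t'])).round(3), np.array(c['R']).round(2).tolist())
E
```

```text
pics
{'clock': 0.0, 'joint_positions': array([-1.41499542e+00,  1.50951878e-01,  1.43804034e+00, -2.99135770e-05,
        1.55380128e+00, -1.34009938e-01]), 'qvel': array([-0.00096619, -0.0020374 , -0.00058529, -0.00012883,  0.00161889,
       -0.0009667 ]), 'effort': array([ 2.08739375e-04, -7.13056612e+01, -5.70867920e+01, -1.54117620e-04,
        9.05171677e-03, -4.81597738e-05]), 'eef_pos': array([ 0.1642462 , -0.55078589,  0.23869026]), 'tool_rot': array([ 9.89519351e-01,  1.44399076e-01, -2.14953109e-05, -6.00220442e-04]), 'force': array([-0.03403148,  0.13634071, -1.23950109]), 'wrist_torque': array([ 0.0512556 , -0.02011091, -0.03293447]), 'gripper_width': 0.9996376249538019}
[[ 0.958  0.286 -0.   ]
 [ 0.286 -0.958  0.001]
 [ 0.    -0.001 -1.   ]]
0.008
side [[457.0, 0.0, 314.1], [0.0, 457.0, 240.4], [0.0, 0.0, 1.0]] [0.026 0.881 0.856] [[-0.84, -0.55, 0.01], [-0.33, 0.49, -0.8], [0.43, -0.68, -0.59]]
top [[444.9, 0.0, 317.3], [0.0, 444.9, 241.6], [0.0, 0.0, 1.0]] [0.447 0.032 1.018] [[-0.02, -1.0, -0.0], [-0.99, 0.02, -0.15], [0.15, -0.0, -0.99]]
wrist [[405.5, 0.0, 324.1], [0.0, 405.5, 235.9], [0.0, 0.0, 1.0]] [ 0.24  -0.529  0.373] [[0.29, -0.96, -0.0], [-0.91, -0.27, 0.31], [-0.29, -0.09, -0.95]]
```

View pics/top0.png

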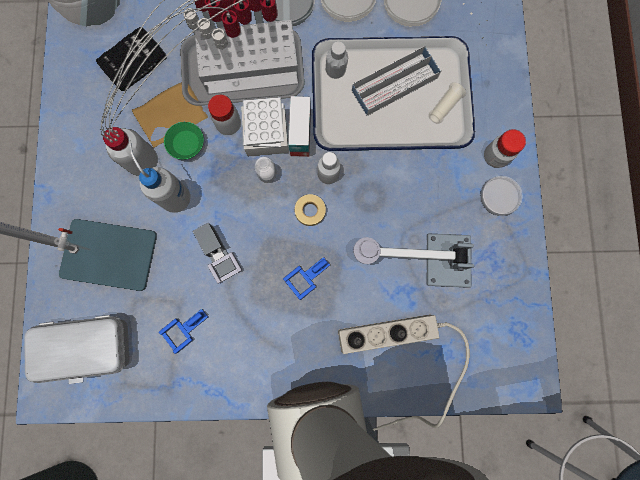

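View pics/side0.png

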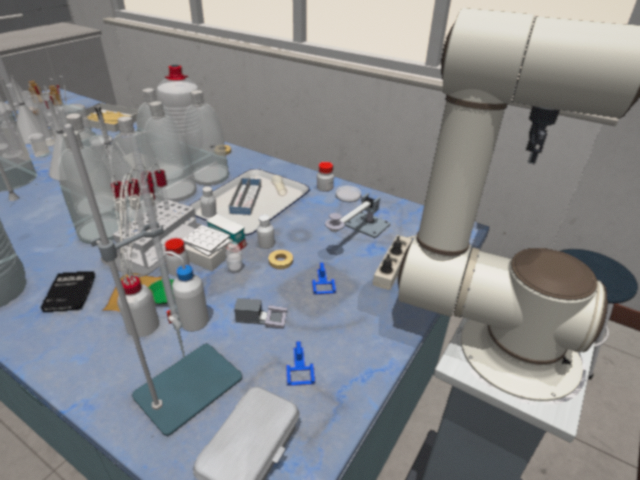

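View pics/wrist0.png

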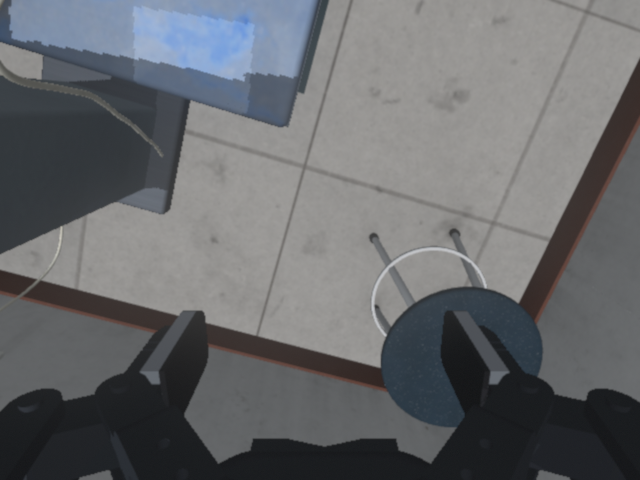

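Run:
```python
from h import *
c=load('top0'); a=cv2.resize(c['P'][215:295,180:260,::-1],None,fx=7,fy=7,interpolation=cv2.INTER_CUBIC); cv2.imwrite('pics/t0_sleeve.png',a)
a=cv2.resize(c['P'][215:305,345:485,::-1],None,fx=5,fy=5,interpolation=cv2.INTER_CUBIC); cv2.imwrite('pics/t0_arm.png',a)
c=load('side0'); a=cv2.resize(c['P'][180:345,220:400,::-1],None,fx=4,fy=4-.4,interpolation=cv2.INTER_CUBIC); cv2.imwrite('pics/s0.png',a)
```

```text
(no output)
```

View pics/t0_sleeve.png

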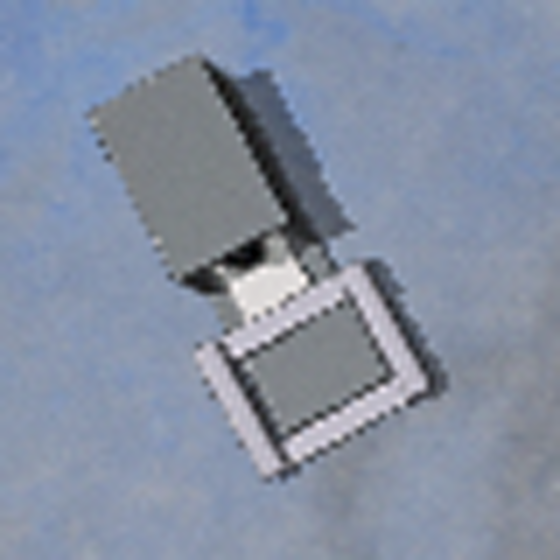

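View pics/t0_arm.png

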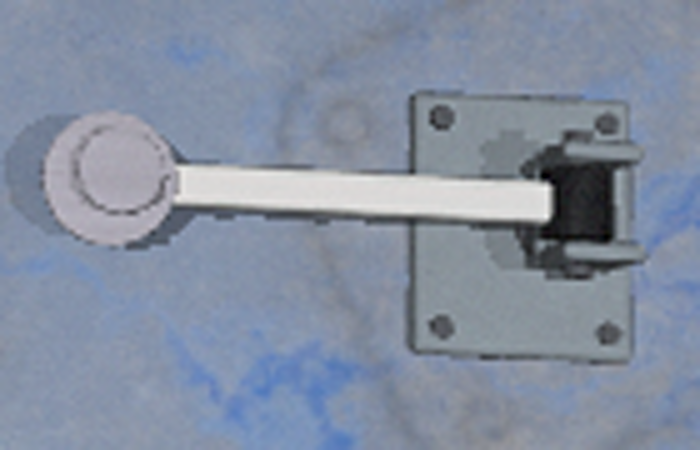

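View pics/s0.png

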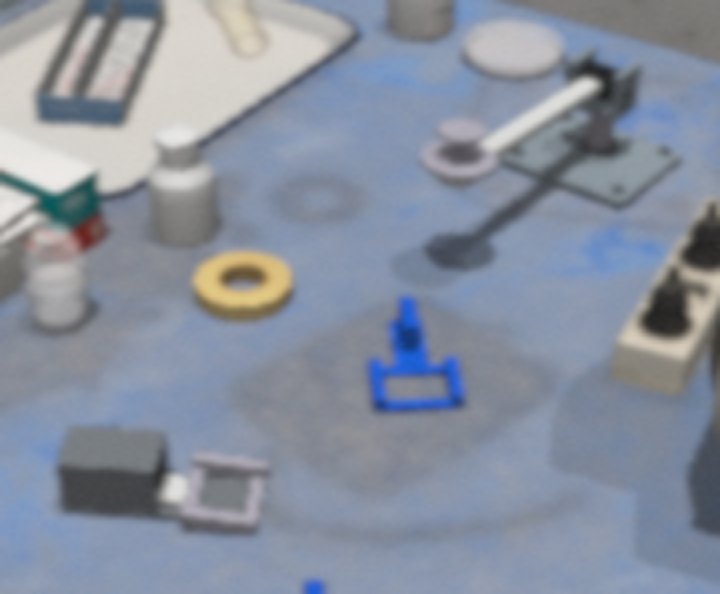

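```bash
cat > m1.py <<'E'
from h import *
c=load('top0'); P=c['P'].astype(int)
r,g,b=P[...,0],P[...,1],P[...,2]
m=((r>165)&(b-r<35)&(r-g<25)).astype(np.uint8); m[:215]=0;m[285:]=0;m[:,:195]=0;m[:,250:]=0
cnt,_=cv2.findContours(m,cv2.RETR_EXTERNAL,cv2.CHAIN_APPROX_NONE); k=max(cnt,key=cv2.contourArea)
rc=cv2.minAreaRect(k); print(rc, cv2.boxPoints(rc))
W=np.array([onz(c,p,0.020) for p in k[:,0]])[:,:2]
rc=cv2.minAreaRect((W*1000).astype(np.float32)); print('world rect mm',rc)
cv2.imwrite('pics/m1.png',cv2.resize(m[215:285,180:260]*255,None,fx=7,fy=7,interpolation=cv2.INTER_NEAREST))
# hand-picked corners
f=lambda u,v,o=(180,215),s=7:((u+.5)/s-.5+o[0],(v+.5)/s-.5+o[1])
C=[onz(c,f(*p),0.020) for p in [(197,345),(271,479),(438,387),(361,262)]]
for p in C: print(p.round(4))
C=np.array(C);print('ctr',C.mean(0).round(4),[np.linalg.norm(C[i]-C[(i+1)%4]).round(4) for i in range(4)])
d=(C[0]+C[3]-C[1]-C[2]);print('ang',np.degrees(np.arctan2(d[1],d[0])))
# sleeve roof corners z=.049
S=np.array([onz(c,f(*p),0.049) for p in [(90,112),(178,280),(290,222),(200,55)]]);print(S.round(4),S.mean(0).round(4),[np.linalg.norm(S[i]-S[(i+1)%4]).round(4) for i in range(4)])
d=(S[0]+S[3]-S[1]-S[2]);print('ang',np.degrees(np.arctan2(d[1],d[0])))
g=lambda u,v:f(u,v,(345,215),5)
A=np.array([onz(c,g(*p),0.140) for p in [(113,170)]]);print('head',A.round(4))
A=np.array([onz(c,g(*p),0.114) for p in [(110,179)]]);print('seat',A.round(4))
A=np.array([onz(c,g(*p),0.10) for p in [(580,208)]]);print('hinge',A.round(4))
B=np.array([onz(c,g(*p),0.012) for p in [(412,92),(628,102),(630,360),(410,352)]]);print('base',B.round(4),B.mean(0))
E
python3 m1.py
```

```text
((224.5896453857422, 263.56134033203125), (26.8074893951416, 21.659671783447266), 60.945396423339844) [[208.61324 257.1038 ]
 [227.5472  246.58493]
 [240.56606 270.0189 ]
 [221.6321  280.53775]]
world rect mm ((553.352294921875, 238.89874267578125), (61.63257598876953, 48.258304595947266), 28.894556045532227)
[0.5535 0.2769 0.02  ]
[0.5099 0.2526 0.02  ]
[0.5382 0.1993 0.02  ]
[0.5792 0.2243 0.02  ]
ctr [0.5452 0.2383 0.02  ] [np.float64(0.0499), np.float64(0.0603), np.float64(0.0481), np.float64(0.0586)]
ang 30.26416858547681
[[0.6251 0.3047 0.049 ]
 [0.571  0.276  0.049 ]
 [0.5886 0.2411 0.049 ]
 [0.6427 0.2702 0.049 ]] [0.6068 0.273  0.049 ] [np.float64(0.0612), np.float64(0.0391), np.float64(0.0614), np.float64(0.0387)]
ang 28.102757689798263
head [[ 0.5642 -0.0698  0.14  ]]
seat [[ 0.564  -0.0714  0.114 ]]
hinge [[ 0.5494 -0.2678  0.1   ]]
base [[ 0.6145 -0.2232  0.012 ]
 [ 0.6077 -0.3219  0.012 ]
 [ 0.4899 -0.3142  0.012 ]
 [ 0.4957 -0.2153  0.012 ]] [ 0.55194758 -0.26862632  0.012     ]
```

View pics/m1.png

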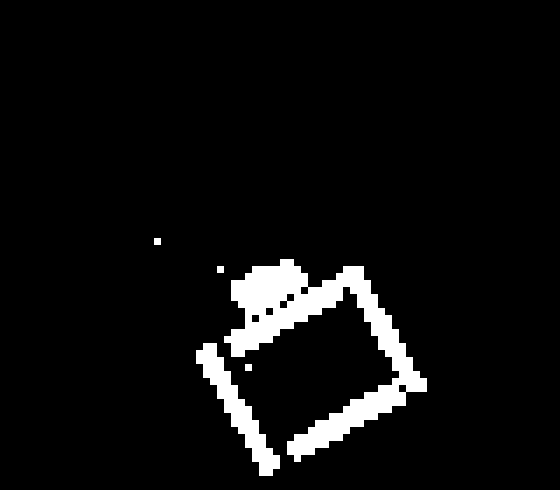

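>>> play_rows(plan=[{"turn": -0.033}, {"turn": -0.033}, {"tx": 0.089, "ty": -0.064}, {"tx": 0.089, "ty": -0.064}, {"tx": 0.089, "ty": -0.064}, {"tx": 0.089, "ty": -0.064}, {"tx": 0.089, "ty": -0.064}, {"tx": 0.089, "ty": -0.064}, {"tx": 0.089, "ty": -0.064}, {"tx": 0.089, "ty": -0.064}], claw=-1, squeeze=60)

```text
invalid input
```

>>> play_rows(plan=[{"tx": 0.089, "ty": -0.064}, {"tx": 0.089, "ty": -0.064}, {"tx": 0.089, "ty": -0.064}, {"tx": 0.089, "ty": -0.064}, {"tx": 0.089, "ty": -0.064}, {"tx": 0.089, "ty": -0.064}, {"tx": 0.089, "ty": -0.064}, {"tx": 0.089, "ty": -0.064}, {"tx": 0.089, "ty": -0.064}, {"tx": 0.02, "ty": -0.06}])

```text
invalid input
```

```bash
cat >> h.py <<'E'
def st():
    s=env.observe(); R=Rn.from_quat(s['tool_rot']).as_matrix()
    print('t %.2f'%s['clock'],'p',np.round(s['eef_pos'],4),'yawx %.2f'%np.degrees(np.arctan2(R[1,0],R[0,0])),'tilt %.2f'%np.degrees(np.arccos(-R[2,2])),'F',np.round(s['force'],2),'w %.4f'%s['gripper_width'])
    return s,R
def todo(p,R=None):
    s,R=st(); d=R.T@(np.array(p)-s['eef_pos']); print('tool delta mm',(d*1000).round(1),'frac',(d/.4).round(4)); return d
E
python3 - <<'E'
from h import *
todo([.5455,.2385,.1])
snap('wrist','w1')
E
```

```text
t 0.15 p [ 0.1643 -0.5509  0.2389] yawx 16.60 tilt 0.05 F [ 0.28 -0.57 -0.56] w 1.0010
tool delta mm [ 590.9 -647.4  139.5] frac [ 1.4772 -1.6185  0.3488]
```

View pics/w1.png

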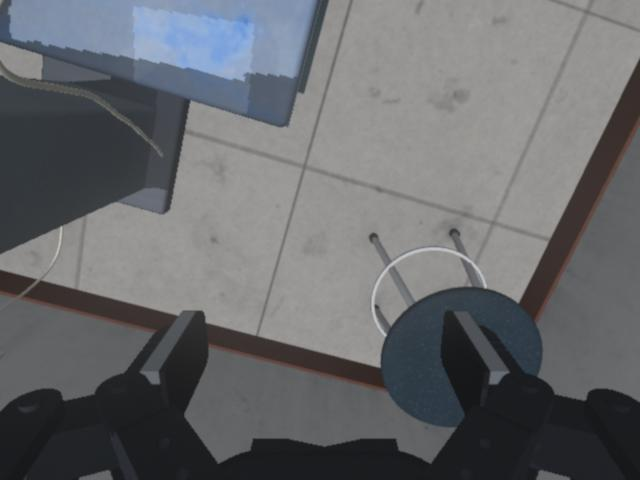

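>>> play_rows(plan=[{"tx": 0.0, "ty": 0.0, "tz": 0.0, "turn": -0.033}, {"tx": 0.0, "ty": 0.0, "tz": 0.0, "turn": -0.033}])

```text
clock: 0.4
eef_pos: [0.1643, -0.5509, 0.2391]
tool_rot: [0.969, 0.248, 0.0, -0.0]
force: [-0.0, -0.1, -0.8]
gripper_width: 1.003
```

>>> play_rows(plan=[{"tx": 0.089, "ty": -0.064, "tz": 0, "turn": 0}, {"tx": 0.089, "ty": -0.064, "tz": 0, "turn": 0}, {"tx": 0.089, "ty": -0.064, "tz": 0, "turn": 0}, {"tx": 0.089, "ty": -0.064, "tz": 0, "turn": 0}, {"tx": 0.089, "ty": -0.064, "tz": 0, "turn": 0}, {"tx": 0.089, "ty": -0.064, "tz": 0, "turn": 0}, {"tx": 0.089, "ty": -0.064, "tz": 0, "turn": 0}, {"tx": 0.089, "ty": -0.064, "tz": 0, "turn": 0}, {"tx": 0.089, "ty": -0.064, "tz": 0, "turn": 0}, {"tx": 0.089, "ty": -0.064, "tz": 0, "turn": 0}], claw=-1, squeeze=60)

```text
clock: 1.4
eef_pos: [0.3554, -0.1545, 0.2395]
tool_rot: [0.969, 0.246, 0.0, 0.0]
force: [1.2, -0.5, 0.9]
gripper_width: 0.997
```

>>> play_rows(plan=[{"tx": 0.089, "ty": -0.064, "tz": 0, "turn": 0}, {"tx": 0.089, "ty": -0.064, "tz": 0, "turn": 0}, {"tx": 0.089, "ty": -0.064, "tz": 0, "turn": 0}, {"tx": 0.089, "ty": -0.064, "tz": 0, "turn": 0}, {"tx": 0.089, "ty": -0.064, "tz": 0, "turn": 0}, {"tx": 0.089, "ty": -0.064, "tz": 0, "turn": 0}, {"tx": 0.089, "ty": -0.064, "tz": 0, "turn": 0}, {"tx": 0.089, "ty": -0.064, "tz": 0, "turn": 0}, {"tx": 0.06, "ty": -0.064, "tz": 0, "turn": 0}, {"tx": 0.0, "ty": -0.03, "tz": 0, "turn": 0}])

```text
clock: 2.4
eef_pos: [0.5115, 0.2069, 0.2384]
tool_rot: [0.969, 0.247, -0.001, -0.0]
force: [-1.1, -0.8, -0.3]
gripper_width: 0.998
```

Run:
```python
from h import *
todo([.5455,.2385,.1])
snap('wrist','w1')
```

```text
t 2.40 p [0.5115 0.2069 0.2384] yawx 28.60 tilt 0.07 F [-1.06 -0.83 -0.28] w 0.9981
tool delta mm [ 45.1 -11.4 138.4] frac [ 0.1128 -0.0285  0.3459]
```

View pics/w1.png

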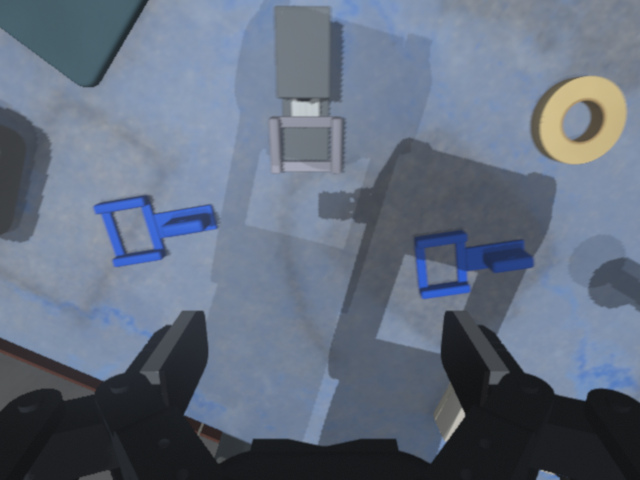

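Run:
```python
from h import *
c=load('w1'); a=cv2.resize(c['P'][0:190,250:370,::-1],None,fx=4,fy=3.1); cv2.imwrite('pics/w1s.png',cv2.resize(c['P'][0:190,230:380,::-1],None,fx=4,fy=3,interpolation=cv2.INTER_CUBIC))
C=np.array([onz(c,p,.02) for p in [(271.5,118),(272,172),(342.5,171.5),(341.5,118)]])
print(C.round(4),C.mean(0).round(4),[np.linalg.norm(C[i]-C[(i+1)%4]).round(4) for i in range(4)])
d=(C[0]+C[3]-C[1]-C[2]);print('ang',np.degrees(np.arctan2(d[1],d[0])))
```

```text
[[0.5514 0.2775 0.02  ]
 [0.5111 0.2572 0.02  ]
 [0.5409 0.2035 0.02  ]
 [0.5794 0.2262 0.02  ]] [0.5457 0.2411 0.02  ] [np.float64(0.0451), np.float64(0.0613), np.float64(0.0447), np.float64(0.0585)]
ang 28.65367347749717
```

View pics/w1s.png

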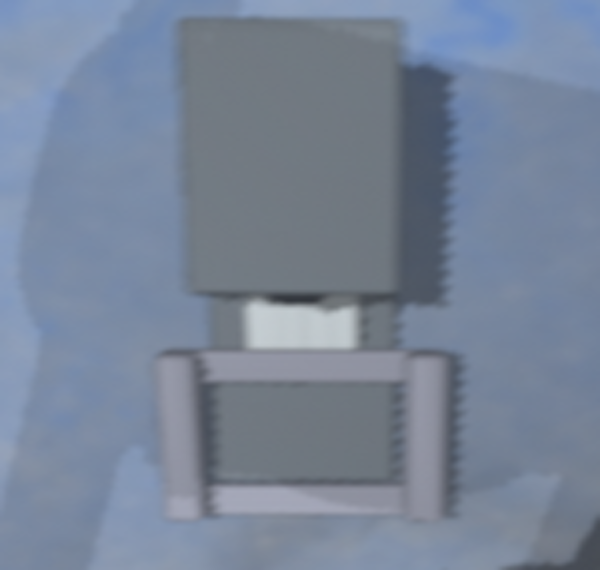

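Run:
```python
from h import *
todo([.546,.2395,.010])
```

```text
t 2.45 p [0.5101 0.2069 0.2386] yawx 28.62 tilt 0.09 F [ 0.09  1.69 -0.23] w 1.0041
tool delta mm [ 47.4 -11.2 228.6] frac [ 0.1184 -0.028   0.5714]
```

>>> play_rows(plan=[{"tx": 0.04, "ty": -0.01, "tz": 0.07, "turn": 0}, {"tx": 0.04, "ty": -0.01, "tz": 0.07, "turn": 0}, {"tx": 0.038, "ty": -0.008, "tz": 0.07, "turn": 0}, {"tx": 0, "ty": 0, "tz": 0.07, "turn": 0}, {"tx": 0, "ty": 0, "tz": 0.07, "turn": 0}, {"tx": 0, "ty": 0, "tz": 0.06, "turn": 0}, {"tx": 0, "ty": 0, "tz": 0.04, "turn": 0}, {"tx": 0, "ty": 0, "tz": 0.03, "turn": 0}, {"tx": 0, "ty": 0, "tz": 0.01, "turn": 0}, {"tx": 0, "ty": 0, "tz": 0, "turn": 0}])

```text
clock: 3.45
eef_pos: [0.5471, 0.2362, 0.0434]
tool_rot: [0.969, 0.246, -0.0, -0.0]
force: [-0.5, 0.0, 0.5]
gripper_width: 0.998
```

Run:
```python
from h import *
todo([.546,.2395,.010])
snap('wrist','w2')
```

```text
t 3.45 p [0.5471 0.2362 0.0434] yawx 28.47 tilt 0.01 F [-0.45  0.01  0.45] w 0.9976
tool delta mm [ 0.7 -3.4 33.4] frac [ 0.0016 -0.0086  0.0836]
```

View pics/w2.png

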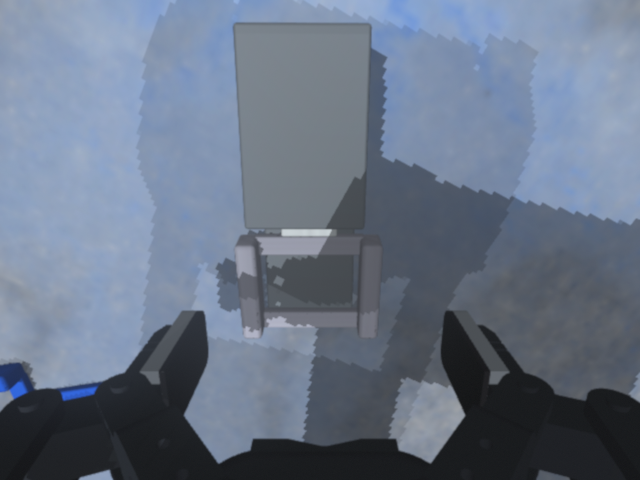

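Run:
```python
from h import *
c=load('w2')
C=np.array([onz(c,p,.02) for p in [(236,237),(245,335),(377,335),(382,236)]])
print(C.round(4),C.mean(0).round(4),[np.linalg.norm(C[i]-C[(i+1)%4]).round(4) for i in range(4)])
d=(C[0]+C[3]-C[1]-C[2]);print('ang',np.degrees(np.arctan2(d[1],d[0])))
todo(list(C.mean(0)[:2])+[.010])
```

```text
[[0.5547 0.28   0.02  ]
 [0.515  0.2574 0.02  ]
 [0.5429 0.2059 0.02  ]
 [0.5835 0.2277 0.02  ]] [0.549  0.2427 0.02  ] [np.float64(0.0457), np.float64(0.0585), np.float64(0.0461), np.float64(0.0597)]
ang 28.92942888116024
t 3.50 p [0.5473 0.2364 0.044 ] yawx 28.48 tilt 0.04 F [-0.03 -0.63 -0.14] w 1.0047
tool delta mm [ 4.5 -4.8 34. ] frac [ 0.0113 -0.0119  0.0851]
```

>>> play_rows(plan=[{"tx": 0.005, "ty": -0.01, "tz": 0.03, "turn": 0}, {"tx": 0, "ty": 0, "tz": 0.03, "turn": 0}, {"tx": 0, "ty": 0, "tz": 0.02, "turn": 0}, {"tx": 0, "ty": 0, "tz": 0.005, "turn": 0}, {"tx": 0, "ty": 0, "tz": 0, "turn": 0}])

```text
clock: 4.0
eef_pos: [0.5467, 0.2409, 0.0088]
tool_rot: [0.969, 0.246, -0.0, -0.0]
force: [-0.6, 0.2, -0.9]
gripper_width: 1.003
```

>>> play_rows(plan=[{"tx": 0, "ty": 0, "tz": 0, "turn": 0}, {"tx": 0, "ty": 0, "tz": 0, "turn": 0}, {"tx": 0, "ty": 0, "tz": 0, "turn": 0}, {"tx": 0, "ty": 0, "tz": 0, "turn": 0}, {"tx": 0, "ty": 0, "tz": 0, "turn": 0}], claw=1, squeeze=60)

```text
clock: 4.5
eef_pos: [0.547, 0.2414, 0.0102]
tool_rot: [0.969, 0.246, 0.0, -0.0]
force: [-3.8, 2.2, 6.0]
gripper_width: 0.71
```

Run:
```python
from h import *
st()
snap('wrist','w3')
```

```text
t 4.50 p [0.547  0.2414 0.0102] yawx 28.47 tilt 0.07 F [-3.76  2.25  6.02] w 0.7097
```

View pics/w3.png

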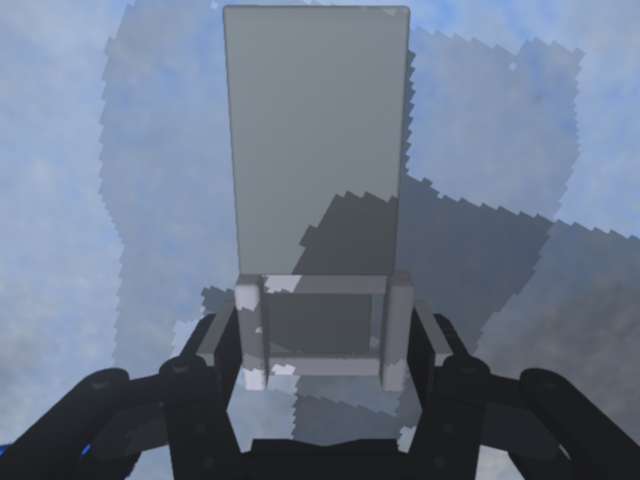

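>>> play_rows(plan=[{"tx": -0.02, "ty": 0, "tz": -0.001, "turn": 0}, {"tx": -0.03, "ty": 0, "tz": 0, "turn": 0}, {"tx": -0.03, "ty": 0, "tz": 0, "turn": 0}])

```text
clock: 4.85
eef_pos: [0.519, 0.2259, 0.0103]
tool_rot: [0.969, 0.246, 0.001, -0.0]
force: [0.6, -0.0, -2.1]
gripper_width: 0.707
```

Run:
```python
from h import *
st()
snap('wrist','w4')
```

```text
t 4.85 p [0.519  0.2259 0.0103] yawx 28.49 tilt 0.10 F [ 0.63 -0.02 -2.05] w 0.7068
```

View pics/w4.png

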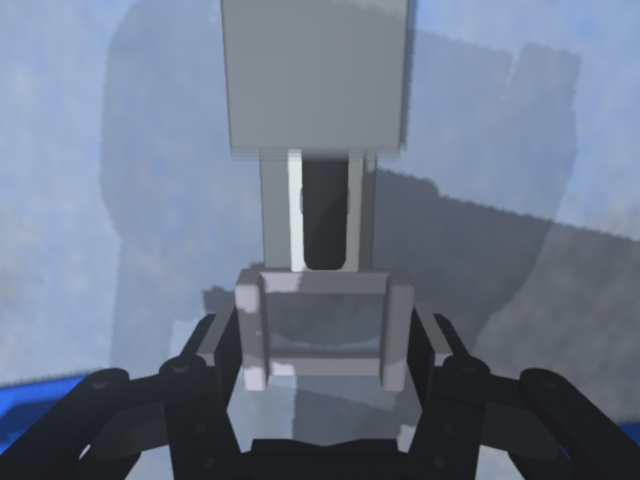

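>>> play_rows(plan=[{"tx": -0.04, "ty": 0, "tz": 0, "turn": 0}, {"tx": -0.04, "ty": 0, "tz": 0, "turn": 0}, {"tx": 0, "ty": 0, "tz": -0.03, "turn": 0}, {"tx": -0.02, "ty": 0, "tz": -0.08, "turn": 0}, {"tx": 0, "ty": 0, "tz": -0.08, "turn": 0}, {"tx": 0, "ty": 0, "tz": 0, "turn": 0}])

```text
clock: 5.5
eef_pos: [0.486, 0.2072, 0.0906]
tool_rot: [0.969, 0.246, 0.004, -0.0]
force: [0.2, 0.8, -2.0]
gripper_width: 0.707
```

Run:
```python
from h import *
st()
c=snap('top','t5')
snap('side','s5');snap('wrist','w5')
f=lambda u,v:onz(c,(u,v),0).round(3)
print(f(207,313),f(160,335),f(285,280),f(328,262),f(300,298),f(178,352))
```

```text
t 5.50 p [0.486  0.2072 0.0906] yawx 28.48 tilt 0.40 F [ 0.25  0.75 -2.02] w 0.7074
[0.444 0.282 0.   ] [0.398 0.386 0.   ] [0.515 0.105 0.   ] [0.554 0.005 0.   ] [0.473 0.071 0.   ] [0.36  0.345 0.   ]
```

View pics/t5.png

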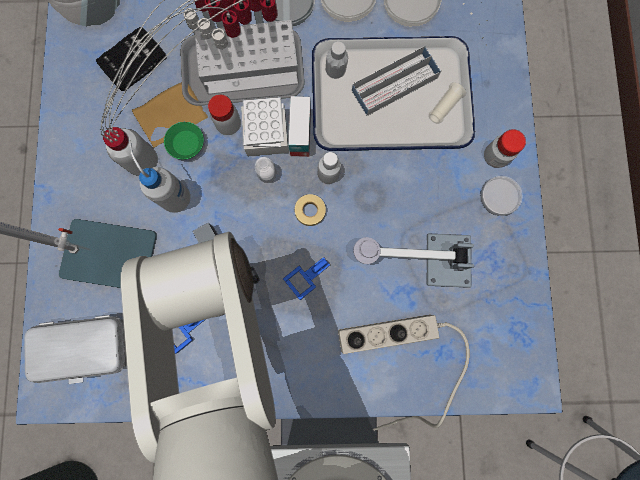

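View pics/s5.png

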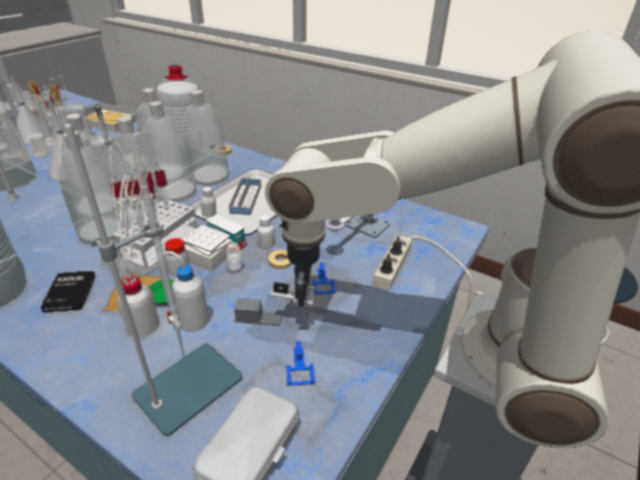

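View pics/w5.png

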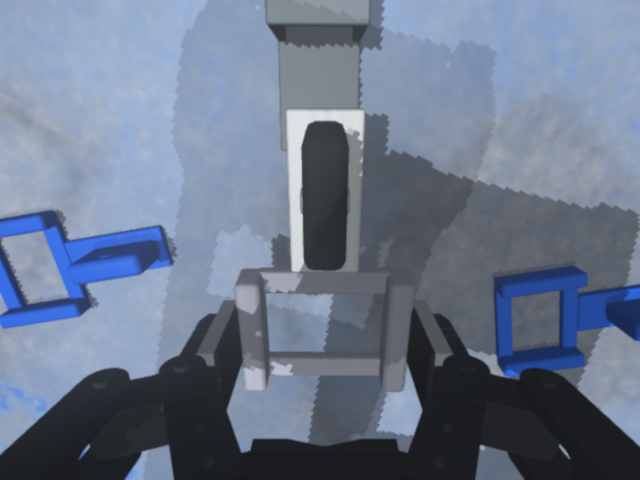

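>>> play_rows(plan=[{"tx": -0.086, "ty": 0.026, "tz": 0, "turn": 0}, {"tx": -0.086, "ty": 0.026, "tz": 0, "turn": 0}, {"tx": -0.086, "ty": 0.026, "tz": 0, "turn": 0}, {"tx": 0, "ty": 0, "tz": 0, "turn": -0.046}, {"tx": 0, "ty": 0, "tz": 0, "turn": -0.046}, {"tx": 0, "ty": 0, "tz": 0, "turn": -0.046}, {"tx": 0, "ty": 0, "tz": 0, "turn": -0.046}, {"tx": 0, "ty": 0, "tz": 0, "turn": -0.046}, {"tx": 0, "ty": 0, "tz": 0, "turn": -0.046}, {"tx": 0, "ty": 0, "tz": 0, "turn": -0.046}])

```text
clock: 6.65
eef_pos: [0.4074, 0.1299, 0.0846]
tool_rot: [0.727, 0.687, -0.001, -0.001]
force: [-0.4, -0.5, -2.7]
gripper_width: 0.707
```

Run:
```python
from h import *
todo([.41,.13,.0045])
```

```text
t 6.65 p [0.4074 0.1299 0.0846] yawx 86.78 tilt 0.12 F [-0.38 -0.5  -2.72] w 0.7074
tool delta mm [ 0.3  2.8 80.1] frac [0.0006 0.007  0.2003]
```

>>> play_rows(plan=[{"tx": 0, "ty": 0, "tz": 0.07, "turn": 0}, {"tx": 0, "ty": 0, "tz": 0.07, "turn": 0}, {"tx": 0, "ty": 0, "tz": 0.04, "turn": 0}, {"tx": 0, "ty": 0, "tz": 0.01, "turn": 0}, {"tx": 0, "ty": 0, "tz": 0, "turn": 0}, {"tx": 0, "ty": 0, "tz": 0, "turn": 0}])

```text
clock: 7.25
eef_pos: [0.4076, 0.13, 0.0093]
tool_rot: [0.729, 0.685, -0.0, -0.0]
force: [0.8, -0.2, -1.8]
gripper_width: 0.705
```

Run:
```python
from h import *
todo([.41,.13,.0045])
```

```text
t 7.25 p [0.4076 0.13   0.0093] yawx 86.44 tilt 0.07 F [ 0.81 -0.18 -1.8 ] w 0.7046
tool delta mm [0.2 2.4 4.8] frac [0.0004 0.0061 0.0121]
```

>>> play_rows(plan=[{"tx": 0, "ty": 0, "tz": 0.006, "turn": 0}, {"tx": 0, "ty": 0, "tz": 0.004, "turn": 0}, {"tx": 0, "ty": 0, "tz": 0.003, "turn": 0}, {"tx": 0, "ty": 0, "tz": 0, "turn": 0}])

```text
clock: 7.65
eef_pos: [0.4086, 0.1307, 0.0056]
tool_rot: [0.729, 0.685, 0.001, 0.0]
force: [-4.4, 9.0, 18.9]
gripper_width: 0.706
```

Run:
```python
from h import *
st()
```

```text
t 7.65 p [0.4086 0.1307 0.0056] yawx 86.43 tilt 0.13 F [-4.39  8.97 18.94] w 0.7061
```

>>> play_rows(plan=[{"tx": 0, "ty": 0, "tz": -0.001, "turn": 0}, {"tx": 0, "ty": 0, "tz": 0, "turn": 0}, {"tx": 0, "ty": 0, "tz": 0, "turn": 0}, {"tx": 0, "ty": 0, "tz": 0, "turn": 0}, {"tx": 0, "ty": 0, "tz": 0, "turn": 0}, {"tx": 0, "ty": 0, "tz": -0.05, "turn": 0}, {"tx": 0, "ty": 0, "tz": -0.1, "turn": 0}, {"tx": 0, "ty": 0, "tz": -0.1, "turn": 0}, {"tx": 0, "ty": 0, "tz": 0, "turn": 0}, {"tx": 0, "ty": 0, "tz": 0, "turn": 0}], claw=-1)

```text
clock: 8.65
eef_pos: [0.4082, 0.13, 0.1056]
tool_rot: [0.729, 0.685, 0.001, 0.001]
force: [-0.1, -0.1, -0.2]
gripper_width: 0.997
```

Run:
```python
from h import *
st()
snap('wrist','w6')
```

```text
t 8.65 p [0.4082 0.13   0.1056] yawx 86.44 tilt 0.11 F [-0.15 -0.05 -0.18] w 0.9971
```

View pics/w6.png

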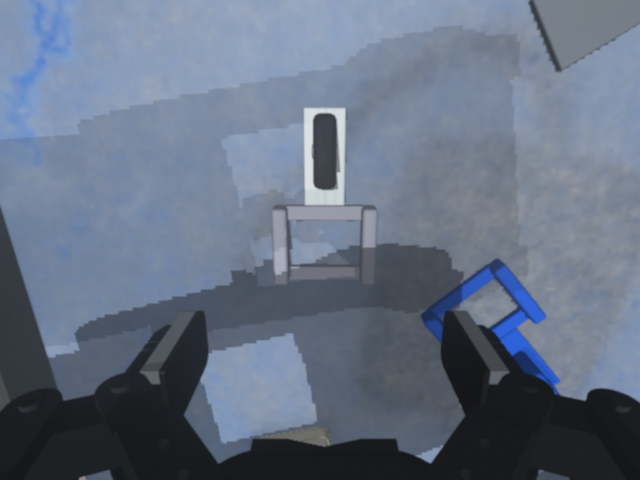

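Run:
```python
from h import *
c=load('w6'); cv2.imwrite('pics/w6s.png',cv2.resize(c['P'][90:300,240:410,::-1],None,fx=3.5,fy=2.8,interpolation=cv2.INTER_CUBIC))
C=np.array([onz(c,p,.014) for p in [(273,207),(274.5,283),(375,283),(377,207)]])
print(C.round(4),C.mean(0).round(4),[np.linalg.norm(C[i]-C[(i+1)%4]).round(4) for i in range(4)])
d=(C[0]+C[3]-C[1]-C[2]);print('ang',np.degrees(np.arctan2(d[1],d[0])))
G=np.array([onz(c,p,.032) for p in [(325,114),(325.5,188),(314,151),(336,151)]]); print(G.round(4),G[:2].mean(0),G[2:].mean(0))
G=np.array([onz(c,p,.005) for p in [(304,108),(345,108),(304,204),(345,204)]]); print(G.round(4),G[:2].mean(0),G[2:].mean(0))
```

```text
[[0.3815 0.1542 0.014 ]
 [0.3777 0.1069 0.014 ]
 [0.4386 0.103  0.014 ]
 [0.4409 0.1504 0.014 ]] [0.4097 0.1286 0.014 ] [np.float64(0.0474), np.float64(0.0611), np.float64(0.0474), np.float64(0.0595)]
ang 86.28983896256602
[[0.4143 0.2035 0.032 ]
 [0.4123 0.1668 0.032 ]
 [0.4077 0.186  0.032 ]
 [0.4187 0.1853 0.032 ]] [0.4132982  0.18513202 0.032     ] [0.41320002 0.1856431  0.032     ]
[[0.403  0.2069 0.005 ]
 [0.4256 0.2055 0.005 ]
 [0.3988 0.1527 0.005 ]
 [0.4231 0.1512 0.005 ]] [0.41430896 0.20619407 0.005     ] [0.41094524 0.15195112 0.005     ]
```

View pics/w6s.png

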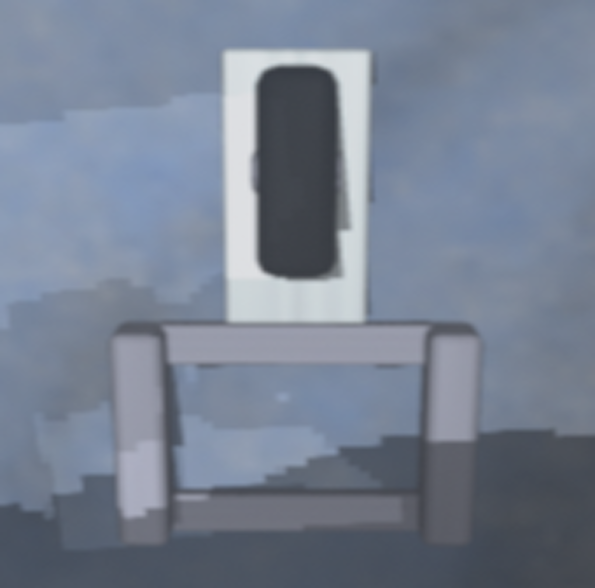

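Run:
```python
from h import *
todo([.4133,.1864,.018])
```

```text
t 8.70 p [0.4076 0.1299 0.1046] yawx 86.44 tilt 0.01 F [-1.16 -0.45 -0.48] w 0.9961
tool delta mm [56.7  2.2 86.6] frac [0.1417 0.0055 0.2165]
```

>>> play_rows(plan=[{"tx": 0.07, "ty": 0.005, "tz": 0, "turn": 0}, {"tx": 0.07, "ty": 0, "tz": 0.04, "turn": 0}, {"tx": 0, "ty": 0, "tz": 0.08, "turn": 0}, {"tx": 0, "ty": 0, "tz": 0.06, "turn": 0}, {"tx": 0, "ty": 0, "tz": 0.03, "turn": 0}, {"tx": 0, "ty": 0, "tz": 0, "turn": 0}, {"tx": 0, "ty": 0, "tz": 0, "turn": 0}])

```text
clock: 9.4
eef_pos: [0.4135, 0.1857, 0.0213]
tool_rot: [0.729, 0.685, -0.0, -0.0]
force: [-0.1, 1.1, 1.3]
gripper_width: 0.998
```

Run:
```python
from h import *
todo([.4133,.1864,.018])
snap('wrist','w7')
```

```text
t 9.40 p [0.4135 0.1857 0.0213] yawx 86.43 tilt 0.01 F [-0.08  1.06  1.26] w 0.9982
tool delta mm [ 0.7 -0.2  3.3] frac [ 0.0018 -0.0005  0.0084]
```

View pics/w7.png

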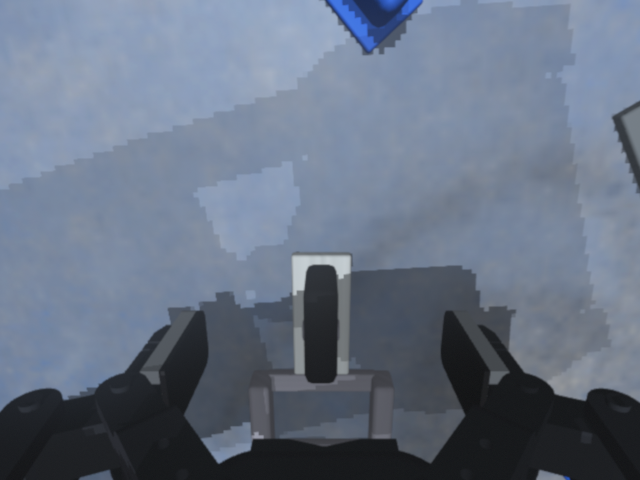

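>>> play_rows(plan=[{"tx": 0.002, "ty": 0, "tz": 0.006, "turn": 0}, {"tx": 0, "ty": 0, "tz": 0, "turn": 0}, {"tx": 0, "ty": 0, "tz": 0, "turn": 0}, {"tx": 0, "ty": 0, "tz": 0, "turn": 0}, {"tx": 0, "ty": 0, "tz": 0, "turn": 0}, {"tx": 0, "ty": 0, "tz": 0, "turn": 0}, {"tx": 0, "ty": 0, "tz": 0, "turn": 0}, {"tx": 0, "ty": 0, "tz": 0, "turn": 0}, {"tx": 0, "ty": 0, "tz": 0, "turn": 0}, {"tx": 0, "ty": 0, "tz": 0, "turn": 0}], claw=1, squeeze=20)

```text
clock: 10.45
eef_pos: [0.4134, 0.1866, 0.0187]
tool_rot: [0.729, 0.685, 0.0, -0.0]
force: [-2.4, -0.3, 5.7]
gripper_width: 0.136
```

Run:
```python
from h import *
st()
snap('wrist','w8')
```

```text
t 10.45 p [0.4134 0.1866 0.0187] yawx 86.45 tilt 0.01 F [-2.44 -0.32  5.68] w 0.1357
```

View pics/w8.png

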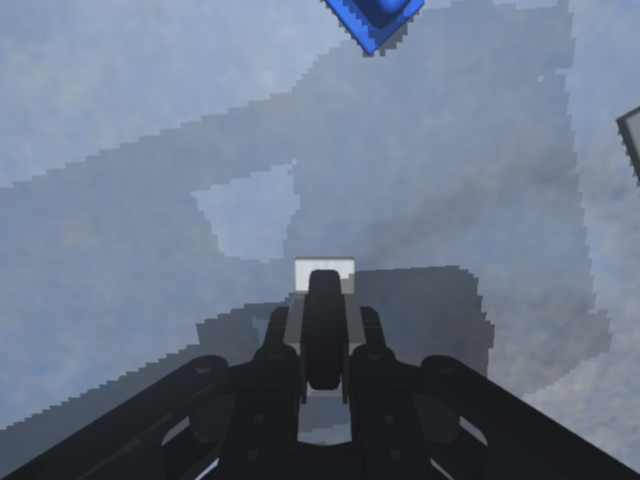

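>>> play_rows(plan=[{"tx": 0, "ty": 0, "tz": -0.05, "turn": 0}, {"tx": 0, "ty": 0, "tz": -0.1, "turn": 0}, {"tx": 0, "ty": 0, "tz": -0.1, "turn": 0}, {"tx": 0, "ty": 0, "tz": -0.05, "turn": 0}, {"tx": 0, "ty": 0, "tz": 0, "turn": 0}, {"tx": 0, "ty": 0, "tz": 0, "turn": 0}])

```text
clock: 11.1
eef_pos: [0.413, 0.1865, 0.1378]
tool_rot: [0.729, 0.685, -0.0, -0.0]
force: [-0.0, -0.2, -2.5]
gripper_width: 0.129
```

Run:
```python
from h import *
st()
snap('wrist','w9');c=snap('side','s9')
cv2.imwrite('pics/s9s.png',cv2.resize(c['P'][200:380,220:440,::-1],None,fx=3.5,fy=3.3,interpolation=cv2.INTER_CUBIC))
```

```text
t 11.10 p [0.413  0.1865 0.1378] yawx 86.44 tilt 0.03 F [-0.03 -0.17 -2.52] w 0.1289
```

View pics/w9.png

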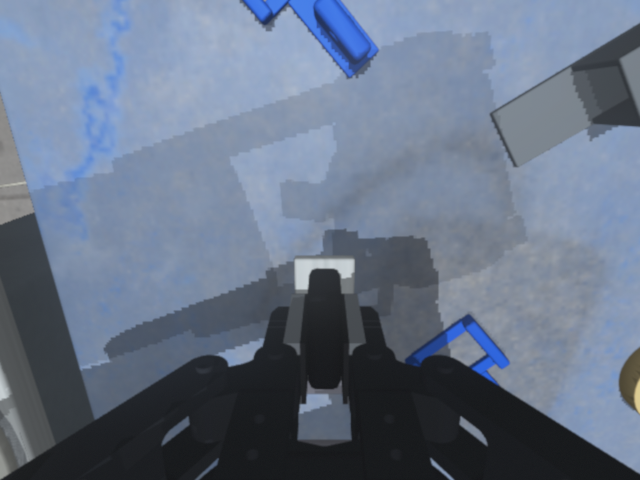

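View pics/s9s.png

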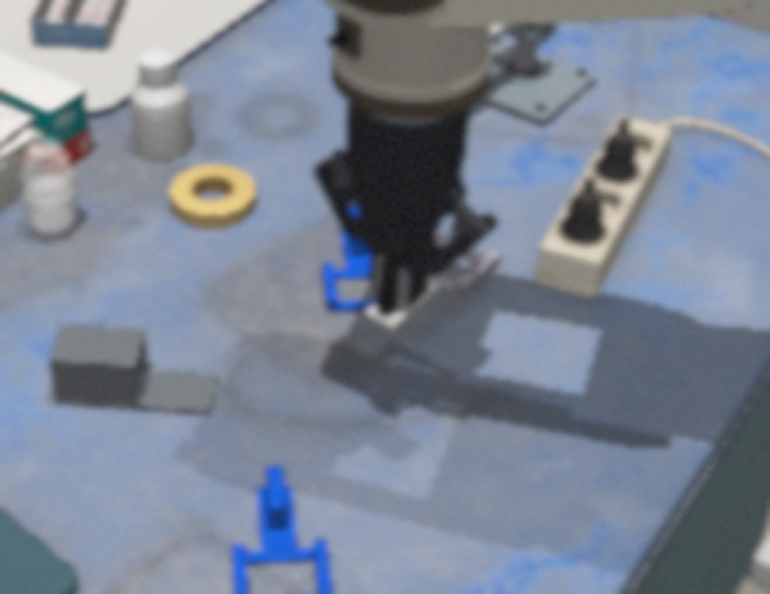

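>>> play_rows(plan=[{"tx": 0, "ty": 0, "tz": 0.08, "turn": 0}, {"tx": 0, "ty": 0, "tz": 0.09, "turn": 0}, {"tx": 0, "ty": 0, "tz": 0.07, "turn": 0}, {"tx": 0, "ty": 0, "tz": 0.03, "turn": 0}, {"tx": 0, "ty": 0, "tz": 0, "turn": 0}])

```text
clock: 11.7
eef_pos: [0.4122, 0.1862, 0.0288]
tool_rot: [0.729, 0.685, -0.002, -0.001]
force: [0.7, -0.0, -1.4]
gripper_width: 0.132
```

>>> play_rows(plan=[{"tx": 0, "ty": 0, "tz": 0, "turn": 0}, {"tx": 0, "ty": 0, "tz": 0, "turn": 0}], claw=0.74, squeeze=20)

```text
clock: 11.9
eef_pos: [0.4141, 0.1867, 0.0318]
tool_rot: [0.729, 0.685, 0.001, 0.0]
force: [-0.1, 0.3, -1.6]
gripper_width: 0.133
```

Run:
```python
from h import *
s,_=st(); print(s['wrist_torque'])
snap('wrist','w10')
```

```text
t 11.90 p [0.4141 0.1867 0.0318] yawx 86.45 tilt 0.11 F [-0.12  0.28 -1.57] w 0.1328
[0.11493848 0.0343436  0.01331868]
```

View pics/w10.png

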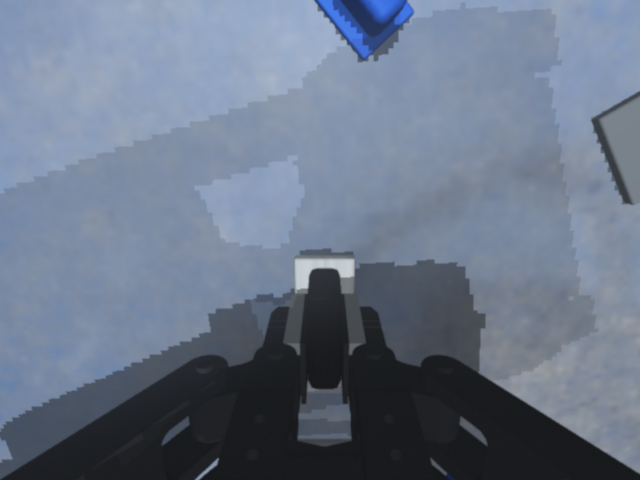

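>>> play_rows(plan=[{"tx": 0, "ty": 0, "tz": 0, "turn": 0}, {"tx": 0, "ty": 0, "tz": 0, "turn": 0}], claw=0.73)

```text
clock: 12.15
eef_pos: [0.4136, 0.1866, 0.0311]
tool_rot: [0.729, 0.685, 0.0, 0.0]
force: [0.7, 0.3, -2.2]
gripper_width: 0.135
```

>>> play_rows(plan=[{"tx": 0, "ty": 0, "tz": 0, "turn": 0}, {"tx": 0, "ty": 0, "tz": 0, "turn": 0}], claw=0.72)

```text
clock: 12.35
eef_pos: [0.4135, 0.1866, 0.0308]
tool_rot: [0.729, 0.685, 0.0, 0.0]
force: [-0.0, 1.1, -1.1]
gripper_width: 0.139
```

Run:
```python
from h import *
s,_=st(); print(s['wrist_torque'])
snap('wrist','w11')
```

```text
t 12.35 p [0.4135 0.1866 0.0308] yawx 86.45 tilt 0.03 F [-0.01  1.08 -1.06] w 0.1393
[ 0.09764475 -0.03533016  0.00969347]
```

View pics/w11.png

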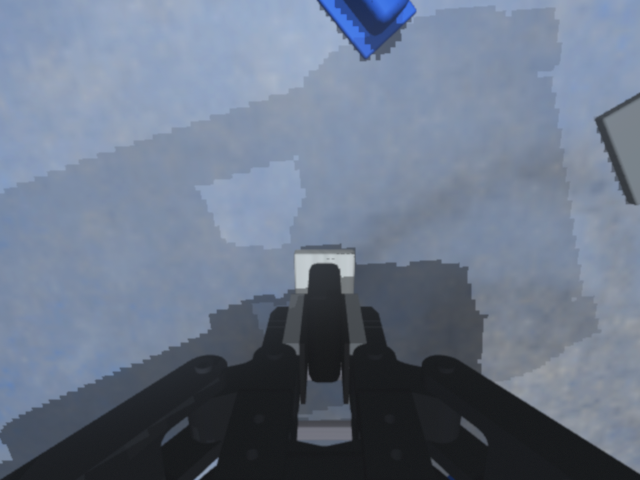

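>>> play_rows(plan=[{"tx": -0.008, "ty": 0, "tz": -0.015, "turn": 0}, {"tx": -0.008, "ty": 0, "tz": -0.015, "turn": 0}, {"tx": -0.01, "ty": 0, "tz": -0.013, "turn": 0}, {"tx": -0.01, "ty": 0, "tz": -0.013, "turn": 0}, {"tx": -0.012, "ty": 0, "tz": -0.012, "turn": 0}, {"tx": -0.012, "ty": 0, "tz": -0.012, "turn": 0}, {"tx": 0, "ty": 0, "tz": 0, "turn": 0}, {"tx": 0, "ty": 0, "tz": 0, "turn": 0}])

```text
clock: 13.2
eef_pos: [0.412, 0.1625, 0.0627]
tool_rot: [0.729, 0.685, 0.0, 0.0]
force: [0.4, 2.3, 1.2]
gripper_width: 0.14
```

Run:
```python
from h import *
s,_=st(); print(s['wrist_torque'])
snap('wrist','w12');c=snap('side','s12')
cv2.imwrite('pics/s12s.png',cv2.resize(c['P'][220:360,260:420,::-1],None,fx=4,fy=4,interpolation=cv2.INTER_CUBIC))
```

```text
t 13.20 p [0.412  0.1625 0.0627] yawx 86.42 tilt 0.03 F [0.4  2.33 1.24] w 0.1403
[ 0.23765487 -0.06942249  0.03478605]
```

View pics/w12.png

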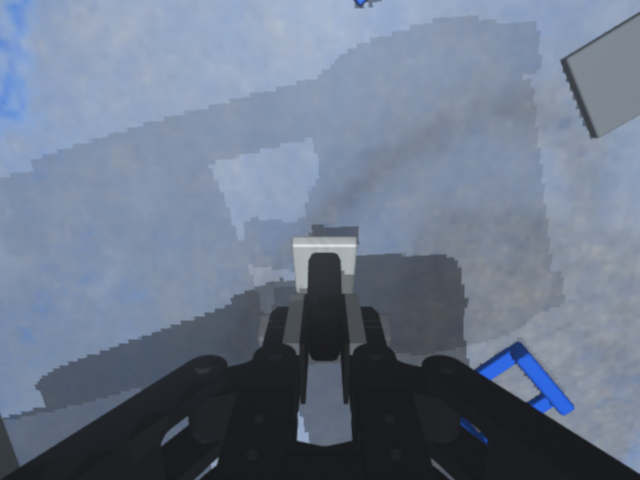

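View pics/s12s.png

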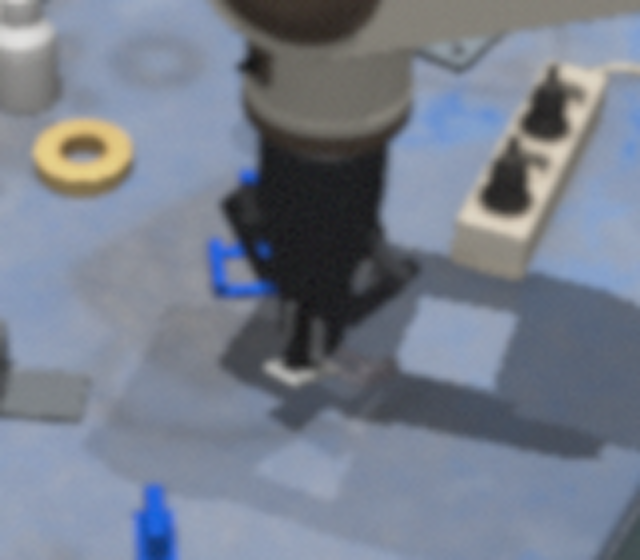

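```bash
cat >> h.py <<'E'
def tiltest(c,uv,tcp,yaw,zoff):
    # intersect ray with circle radius of (22,-15) about pivot in vertical plane containing tool x
    o,d=ray(c,uv); ax=np.array([np.cos(yaw),np.sin(yaw),0]); piv=np.array(tcp)+[0,0,zoff]
    a=np.array([(o-piv)@ax,(o-piv)[2]]); b=np.array([d@ax,d[2]])
    A=b@b;B=2*a@b;C=a@a-(.022**2+.015**2); D=B*B-4*A*C
    out=[]
    for s in (-1,1):
        q=a+b*(-B+s*np.sqrt(max(D,0)))/(2*A); out.append((np.degrees(np.arctan2(q[1],q[0])-np.arctan2(-.015,.022)).round(1),(q*1000).round(1).tolist(),D>0))
    return out
E
python3 - <<'E'
from h import *
yaw=np.radians(86.45)
print(tiltest(load('w8'),(325,257.5),[.4134,.1866,.0187],yaw,.0013))
print(tiltest(load('w11'),(325,252),[.4135,.1866,.0308],yaw,.0013))
print(tiltest(load('w12'),(325,238),[.412,.1625,.0627],yaw,.0013))
for n,uv in (('w8',(325,257.5)),('w11',(325,252)),('w12',(325,238))):
    print(proj(load(n),[.413,.1866+.022,.005]))
E
```

```text
[(np.float64(33.1), [26.6, -0.6], np.True_), (np.float64(-6.1), [20.3, -17.3], np.True_)]
[(np.float64(14.2), [25.5, -9.3], np.False_), (np.float64(14.2), [25.5, -9.3], np.False_)]
[(np.float64(16.2), [30.8, -10.0], np.False_), (np.float64(16.2), [30.8, -10.0], np.False_)]
[317.08094237 255.58134599]
[317.34491964 245.54389414]
[318.04547808 175.49557897]
```

Run:
```python
from h import *
a=load('w8')['P'][220:450,260:390,::-1];b=load('w12')['P'][220:450,260:390,::-1]
cv2.imwrite('pics/cmp.png',np.hstack([cv2.resize(x,None,fx=3,fy=2.6,interpolation=cv2.INTER_CUBIC) for x in (a,b)]))
c=load('s12')['P']
cv2.imwrite('pics/s12z.png',cv2.resize(c[285:345,310:370,::-1],None,fx=9,fy=9,interpolation=cv2.INTER_CUBIC))
```

```text
(no output)
```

View pics/cmp.png

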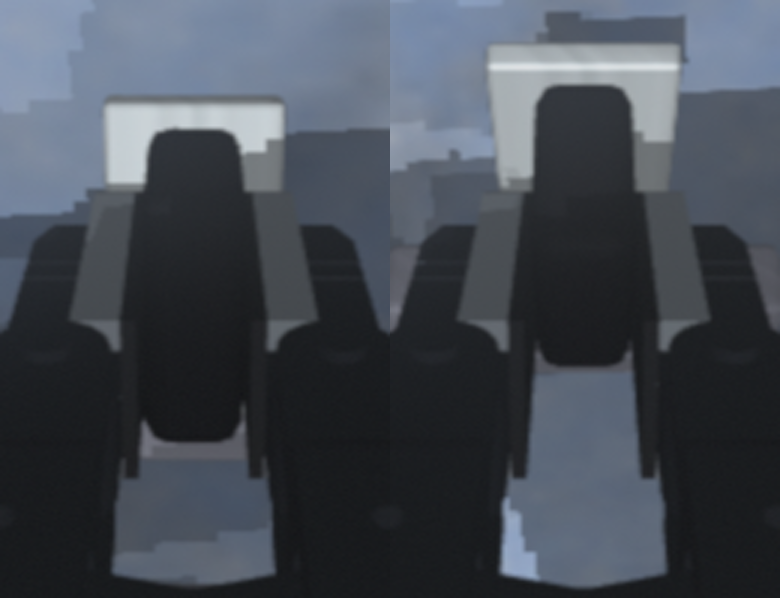

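View pics/s12z.png

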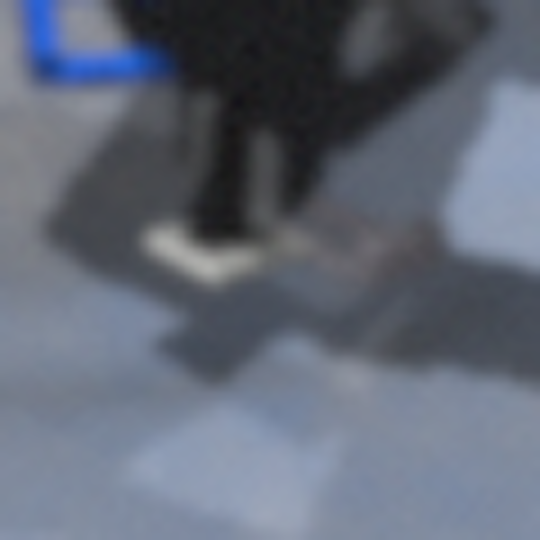

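Run:
```python
from h import *
yaw=np.radians(86.45);ax=np.array([np.cos(yaw),np.sin(yaw),0]);ay=np.array([-ax[1],ax[0],0])
def pred(c,tcp,th):
    piv=np.array(tcp)+[0,0,.0013];t=np.radians(th);o=[]
    for x,z in((22,-15),(22,-20),(19,12)):
        X=piv+(ax*(x*np.cos(t)-z*np.sin(t))+np.array([0,0,1])*(x*np.sin(t)+z*np.cos(t)))/1000
        o.append(proj(c,X)[1].round(1))
    X1=piv+(ax*(22*np.cos(t)+15*np.sin(t))+np.array([0,0,1])*(22*np.sin(t)-15*np.cos(t)))/1000
    return o,(np.linalg.norm(proj(c,X1+ay*.012)-proj(c,X1-ay*.012))).round(1)
print('w8 meas 258.8,257,w60.3',pred(load('w8'),[.4134,.1866,.0187],0))
for th in range(0,50,5): print(th,pred(load('w12'),[.412,.1625,.0627],th))
```

```text
w8 meas 258.8,257,w60.3 ([np.float64(255.4), np.float64(251.0), np.float64(292.8)], np.float64(61.6))
0 ([np.float64(255.6), np.float64(251.2), np.float64(293.0)], np.float64(61.6))
5 ([np.float64(254.4), np.float64(249.0), np.float64(298.3)], np.float64(62.5))
10 ([np.float64(253.7), np.float64(247.2), np.float64(303.9)], np.float64(63.4))
15 ([np.float64(253.5), np.float64(246.0), np.float64(309.8)], np.float64(64.4))
20 ([np.float64(253.9), np.float64(245.3), np.float64(316.0)], np.float64(65.4))
25 ([np.float64(254.9), np.float64(245.3), np.float64(322.2)], np.float64(66.4))
30 ([np.float64(256.4), np.float64(245.8), np.float64(328.5)], np.float64(67.5))
35 ([np.float64(258.6), np.float64(247.0), np.float64(334.9)], np.float64(68.5))
40 ([np.float64(261.3), np.float64(248.8), np.float64(341.2)], np.float64(69.6))
45 ([np.float64(264.7), np.float64(251.4), np.float64(347.3)], np.float64(70.7))
```

```bash
cat >> h.py <<'E'
def linkpts(piv,yaw,th,pts):
    ax=np.array([np.cos(yaw),np.sin(yaw),0]);ay=np.array([-ax[1],ax[0],0]);t=np.radians(th);o=[]
    for x,y,z in pts:
        x=x-58;z=z-20
        o.append(np.array(piv)+(ax*(x*np.cos(t)-z*np.sin(t))+np.array([0,0,1])*(x*np.sin(t)+z*np.cos(t))+ay*y)/1000)
    return o
def draw(c,piv,yaw,th,off,sc,fn,box):
    pts={'toeL':(-24,31,0),'toeR':(-24,-31,0),'ctL':(-24,31,14),'ctR':(-24,-31,14),'c2L':(24,31,14),'c2R':(24,-31,14),'nL':(80,12,5),'nR':(80,-12,5),'nbL':(80,12,0)}
    im=cv2.resize(c['P'][box[1]:box[3],box[0]:box[2],::-1],None,fx=sc,fy=sc,interpolation=cv2.INTER_CUBIC)
    for k,X in zip(pts,linkpts(piv,yaw,th,pts.values())):
        p=(proj(c,X)-[box[0],box[1]]+.5)*sc; cv2.circle(im,tuple(int(v) for v in p),3,(0,255,0),1); cv2.putText(im,k,tuple(int(v)+3 for v in p),0,.4,(0,0,255),1)
    cv2.imwrite(fn,im)
E
python3 - <<'E'
from h import *
c=load('s12')
draw(c,[.412,.1665,.064],np.radians(86.4),21,0,8,'pics/s12d.png',(300,270,390,345))
st()
c=snap('side','s13')
E
```

```text
t 13.30 p [0.4119 0.1627 0.0625] yawx 86.44 tilt 0.02 F [0.77 1.24 0.93] w 0.1381
```

View pics/s12d.png

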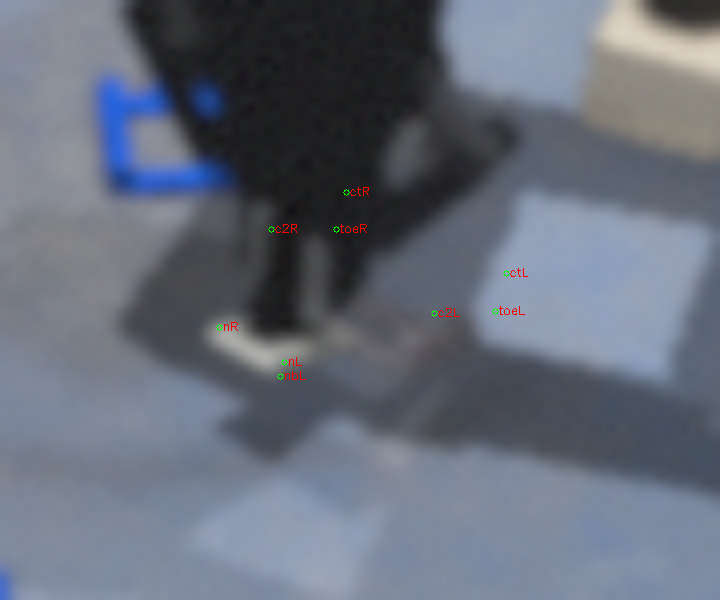

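Run:
```python
from h import *
c=load('s12')
draw(c,[.412,.1625,.062],np.radians(86.4),36,0,8,'pics/a.png',(300,270,390,345))
draw(c,[.412,.1625,.062],np.radians(86.4),50,0,8,'pics/b.png',(300,270,390,345))
cv2.imwrite('pics/ab.png',cv2.resize(np.hstack([cv2.imread('pics/a.png')[:,100:600],cv2.imread('pics/b.png')[:,100:600]]),None,fx=.8,fy=.8))
```

```text
(no output)
```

View pics/ab.png

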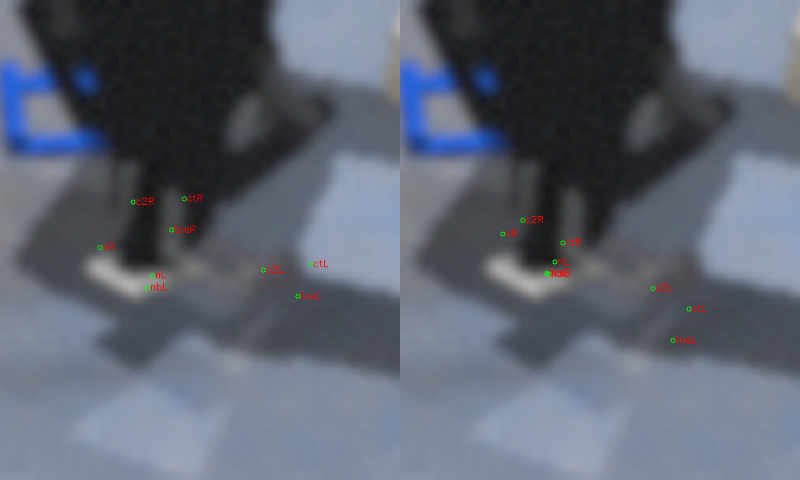

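Run:
```python
from h import *
yaw=np.radians(86.45)
P=[(80,0,5),(80,0,0),(77,0,32),(39,0,32),(24,0,5),(15,0,5),(15,0,0),(-15,0,5),(-15,0,0),(-24,0,5)]
for n,tcp,dx,ths in (('w8',[.4134,.1866,.02],0,[0]),('w11',[.4135,.1866,.032],0,[5,8,12]),('w12',[.412,.1625,.064],.0,[15,20,25,30,36,45])):
    c=load(n)
    for th in ths:
        X=linkpts(np.array(tcp)+[0,dx,0],yaw,th,P); print(n,th,[int(round(proj(c,x)[1])) for x in X], X[-1][2].round(3))
a=[load(n)['P'][220:450,270:380,::-1] for n in('w8','w10','w11','w12')]
cv2.imwrite('pics/cmp4.png',np.hstack([cv2.resize(x,None,fx=1.8,fy=2.6,interpolation=cv2.INTER_CUBIC) for x in a]))
```

```text
w8 0 [255, 251, 293, 390, 377, 394, 387, 449, 440, 464] 0.005
w11 5 [254, 249, 298, 389, 370, 386, 378, 435, 427, 449] 0.01
w11 8 [254, 248, 301, 388, 366, 381, 373, 427, 419, 440] 0.006
w11 12 [253, 247, 306, 387, 360, 374, 366, 417, 408, 428] 0.0
w12 15 [254, 246, 310, 386, 356, 369, 360, 409, 400, 420] 0.028
w12 20 [254, 245, 316, 384, 349, 361, 352, 396, 387, 405] 0.022
w12 25 [255, 245, 322, 381, 341, 352, 343, 383, 374, 391] 0.016
w12 30 [256, 246, 329, 378, 334, 343, 334, 370, 361, 377] 0.01
w12 36 [259, 247, 336, 374, 325, 333, 323, 355, 346, 361] 0.004
w12 45 [265, 251, 347, 368, 312, 318, 308, 333, 324, 337] -0.005
```

View pics/cmp4.png

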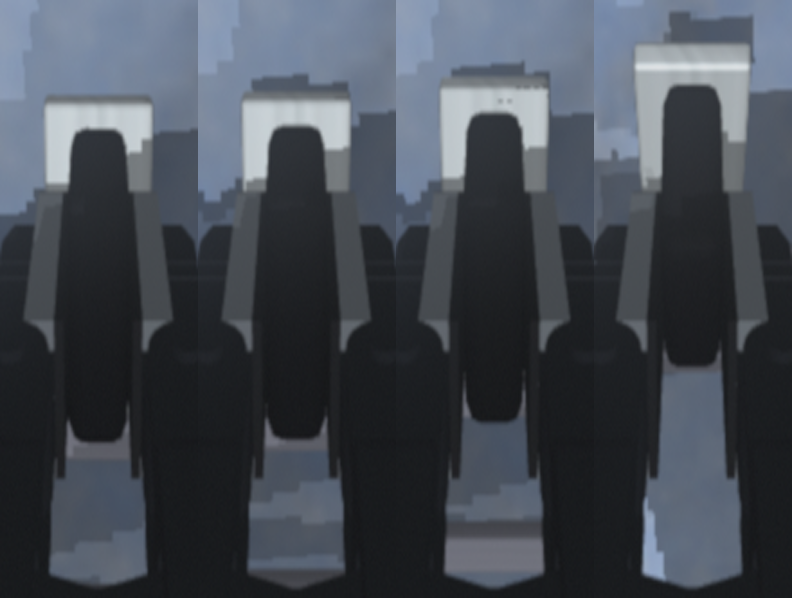

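>>> play_rows(plan=[{"tx": 0, "ty": 0, "tz": 0, "turn": 0}, {"tx": 0, "ty": 0, "tz": 0, "turn": 0}, {"tx": 0, "ty": 0, "tz": 0, "turn": 0}, {"tx": 0, "ty": 0, "tz": -0.04, "turn": 0}, {"tx": 0, "ty": 0, "tz": -0.1, "turn": 0}, {"tx": 0, "ty": 0, "tz": -0.1, "turn": 0}, {"tx": 0, "ty": 0, "tz": -0.1, "turn": 0}, {"tx": 0, "ty": 0, "tz": -0.1, "turn": 0}, {"tx": 0, "ty": 0, "tz": 0, "turn": 0}, {"tx": 0, "ty": 0, "tz": 0, "turn": 0}], claw=1, squeeze=50)

```text
clock: 14.35
eef_pos: [0.4118, 0.1625, 0.2383]
tool_rot: [0.729, 0.685, 0.0, 0.0]
force: [-0.1, -0.3, -2.7]
gripper_width: 0.124
```

Run:
```python
from h import *
s,_=st();print(s['wrist_torque'])
c=snap('wrist','w14');cv2.imwrite('pics/w14z.png',cv2.resize(c['P'][200:450,250:400,::-1],None,fx=3,fy=2.4,interpolation=cv2.INTER_CUBIC))
c=snap('side','s14')
cv2.imwrite('pics/s14z.png',cv2.resize(c['P'][170:320,260:420,::-1],None,fx=4.5,fy=4,interpolation=cv2.INTER_CUBIC))
```

```text
t 14.35 p [0.4118 0.1625 0.2383] yawx 86.44 tilt 0.02 F [-0.09 -0.33 -2.71] w 0.1241
[ 0.06034288 -0.03351301  0.03932428]
```

View pics/w14z.png

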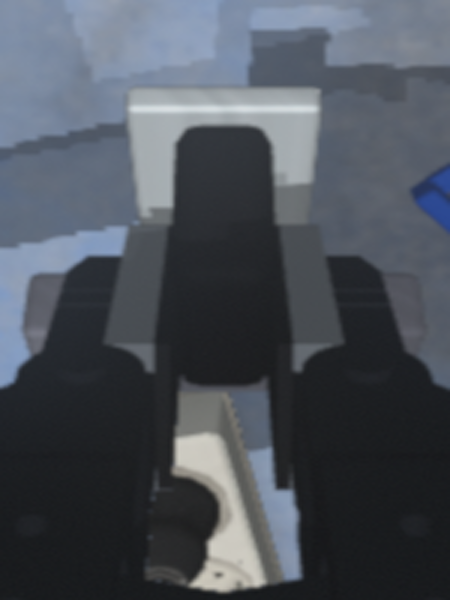

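View pics/s14z.png

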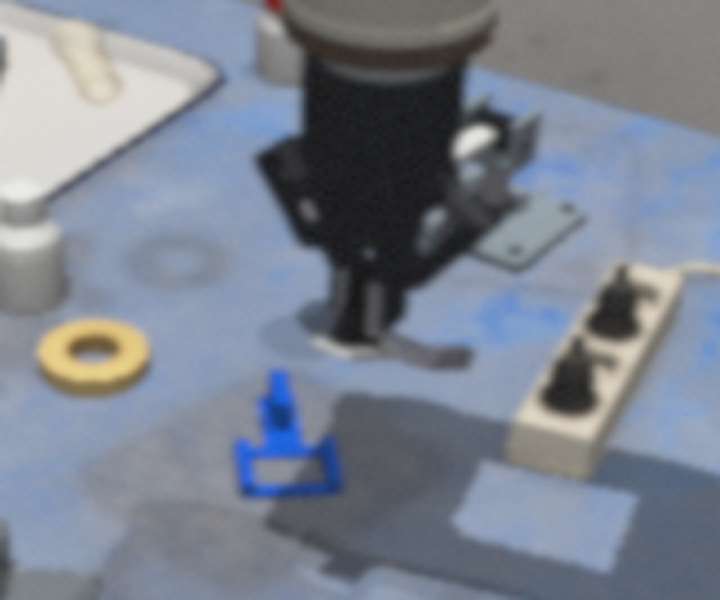

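Run:
```python
from h import *
tcp=np.array([.4118,.1625,.2383]);yaw=np.radians(86.44);ax=np.array([np.cos(yaw),np.sin(yaw),0])
out=[]
for th,sx,sz in ((32,.004,-.003),(36,.004,-.003)):
    piv=tcp+ax*sx+[0,0,sz]
    draw(load('w14'),piv,yaw,th,0,3,'pics/a.png',(230,200,420,400)); draw(load('s14'),piv,yaw,th,0,9,'pics/b.png',(320,230,384,280))
    out.append(np.hstack([cv2.imread('pics/a.png')[:450],cv2.imread('pics/b.png')[:450]]))
im=np.vstack(out); print(im.shape); cv2.imwrite('pics/d14.png',cv2.resize(im,None,fx=.65,fy=.65))
```

```text
(900, 1146, 3)
```

View pics/d14.png

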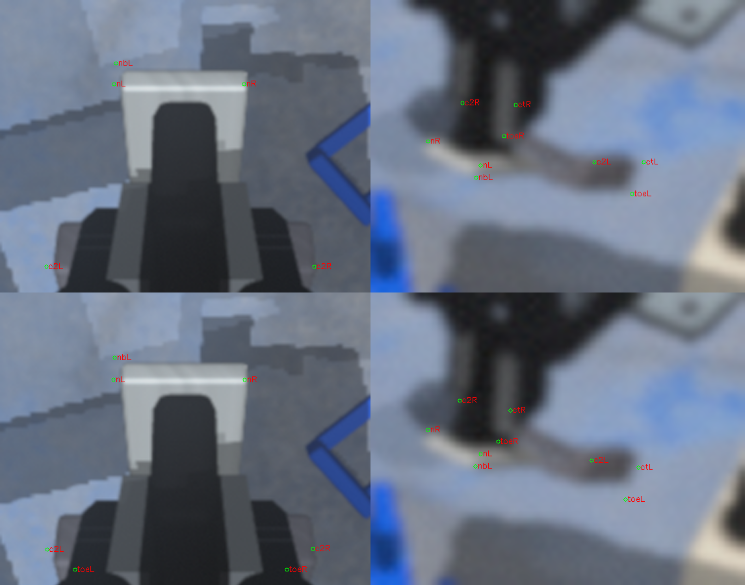

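Run:
```python
from h import *
c=load('side0'); cv2.imwrite('pics/s0h.png',cv2.resize(c['P'][195:245,310:400,::-1],None,fx=8,fy=8,interpolation=cv2.INTER_CUBIC))
c=load('top0'); cv2.imwrite('pics/t0h.png',cv2.resize(c['P'][230:275,345:395,::-1],None,fx=12,fy=12,interpolation=cv2.INTER_CUBIC))
```

View pics/s0h.png

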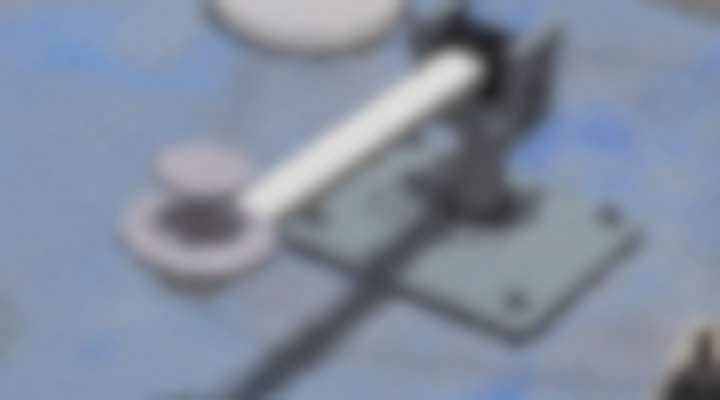

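View pics/t0h.png

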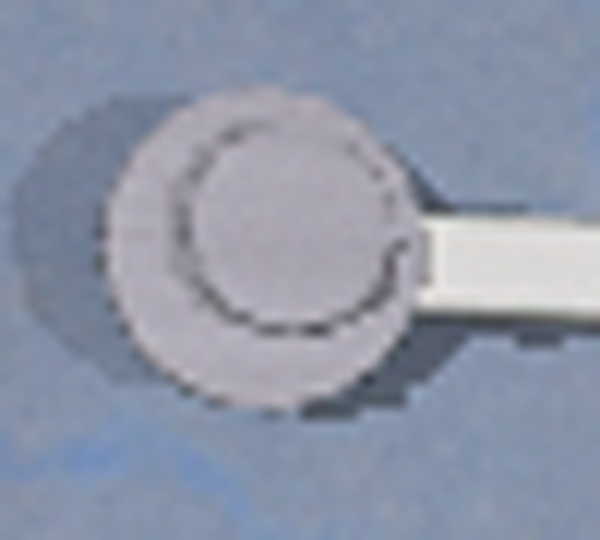

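Run:
```python
from h import *
t=load('top0');s=load('side0')
H,e=tri(t,(368.9,248.4),s,(335.1,215.2)); print('head',H.round(4),e)
S,e=tri(t,(366.3,250.2),s,(334.5,223.1)); print('seat',S.round(4),e)
print('head at z .14 top',onz(t,(368.9,248.4),.140),'side',onz(s,(335.1,215.2),.140))
print('seat at .114 top',onz(t,(366.3,250.2),.114),'side',onz(s,(334.5,223.1),.114))
```

```text
head [ 0.5651 -0.0728  0.1405] 0.0013026493600331566
seat [ 0.5647 -0.0706  0.1147] 0.0008292426103325009
head at z .14 top [ 0.56454778 -0.07318135  0.14      ] side [ 0.56606254 -0.07327769  0.14      ]
seat at .114 top [ 0.56443513 -0.07081513  0.114     ] side [ 0.56560174 -0.07127431  0.114     ]
```

>>> play_rows(plan=[{"tx": -0.04, "ty": 0.03, "tz": 0, "turn": 0}, {"tx": -0.07, "ty": 0.06, "tz": 0, "turn": 0}, {"tx": -0.07, "ty": 0.06, "tz": 0, "turn": 0}, {"tx": -0.07, "ty": 0.06, "tz": 0, "turn": 0}, {"tx": -0.07, "ty": 0.06, "tz": 0, "turn": 0}, {"tx": -0.07, "ty": 0.06, "tz": 0, "turn": 0}, {"tx": -0.06, "ty": 0.05, "tz": 0, "turn": 0}, {"tx": -0.035, "ty": 0.03, "tz": 0, "turn": 0}, {"tx": 0, "ty": 0, "tz": 0, "turn": 0}, {"tx": 0, "ty": 0, "tz": 0, "turn": 0}])

```text
clock: 15.45
eef_pos: [0.563, -0.0409, 0.2375]
tool_rot: [0.729, 0.685, -0.0, -0.001]
force: [-0.6, -0.1, -2.3]
gripper_width: 0.126
```

Run:
```python
from h import *
todo([.5667,-.0453,.22])
c=snap('wrist','w15')
c=snap('side','s15')
cv2.imwrite('pics/s15z.png',cv2.resize(c['P'][160:260,290:410,::-1],None,fx=6,fy=6,interpolation=cv2.INTER_CUBIC))
c=snap('top','t15')
cv2.imwrite('pics/t15z.png',cv2.resize(c['P'][200:290,310:430,::-1],None,fx=6,fy=6,interpolation=cv2.INTER_CUBIC))
```

```text
t 15.45 p [ 0.563  -0.0409  0.2375] yawx 86.43 tilt 0.12 F [-0.62 -0.12 -2.35] w 0.1257
tool delta mm [-4.2  4.  17.5] frac [-0.0105  0.0099  0.0436]
```

View pics/w15.png

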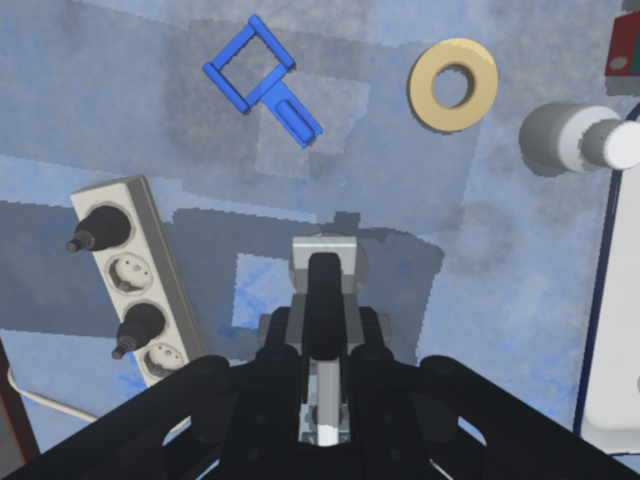

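View pics/s15z.png

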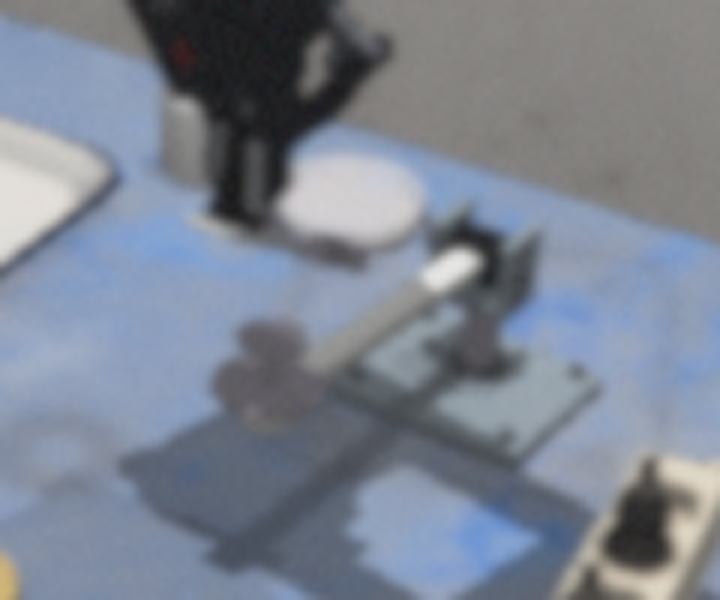

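View pics/t15z.png

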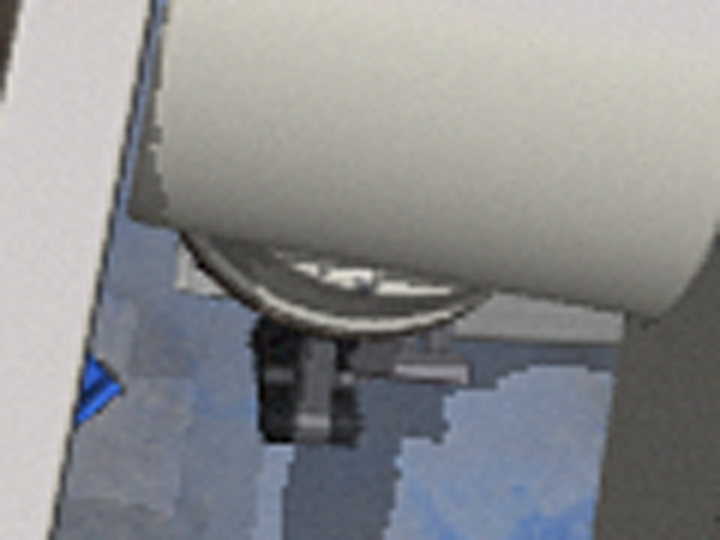

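Run:
```python
from h import *
tcp=np.array([.563,-.0409,.2375]);yaw=np.radians(86.43);ax=np.array([np.cos(yaw),np.sin(yaw),0])
piv=tcp+ax*.004+[0,0,-.004]
draw(load('t15'),piv,yaw,32.5,0,10,'pics/a.png',(345,245,400,280)); draw(load('s15'),piv,yaw,32.5,0,10,'pics/b.png',(315,180,370,215))
cv2.imwrite('pics/d15.png',np.vstack([cv2.imread('pics/a.png')[:300],cv2.imread('pics/b.png')[:300]]))
```

```text
(no output)
```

View pics/d15.png

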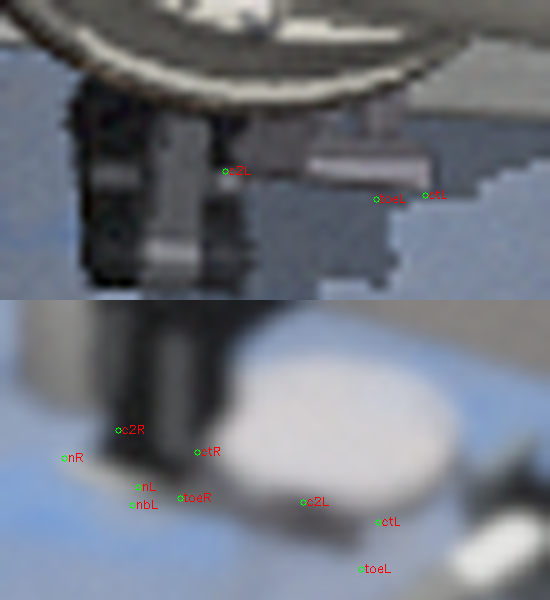

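>>> play_rows(plan=[{"tx": -0.018, "ty": 0.01, "tz": 0, "turn": 0}, {"tx": 0, "ty": 0, "tz": 0.03, "turn": 0}, {"tx": 0, "ty": 0, "tz": 0.03, "turn": 0}, {"tx": 0, "ty": 0, "tz": 0.02, "turn": 0}, {"tx": 0, "ty": 0, "tz": 0, "turn": 0}, {"tx": 0, "ty": 0, "tz": 0, "turn": 0}])

```text
clock: 16.2
eef_pos: [0.567, -0.0486, 0.2064]
tool_rot: [0.729, 0.685, -0.0, -0.0]
force: [0.7, -0.5, -2.1]
gripper_width: 0.124
```

Run:
```python
from h import *
todo([.5665,-.0482,.1885])
c=snap('wrist','w16')
cv2.imwrite('pics/w16z.png',cv2.resize(c['P'][220:450,240:410,::-1],None,fx=3,fy=2.6,interpolation=cv2.INTER_CUBIC))
c=snap('side','s16')
cv2.imwrite('pics/s16z.png',cv2.resize(c['P'][180:250,310:380,::-1],None,fx=8,fy=8,interpolation=cv2.INTER_CUBIC))
c=snap('top','t16')
cv2.imwrite('pics/t16z.png',cv2.resize(c['P'][235:285,340:410,::-1],None,fx=8,fy=8,interpolation=cv2.INTER_CUBIC))
```

```text
t 16.20 p [ 0.567  -0.0486  0.2064] yawx 86.45 tilt 0.03 F [ 0.65 -0.46 -2.1 ] w 0.1244
tool delta mm [ 0.3 -0.5 17.9] frac [ 0.0008 -0.0012  0.0446]
```

View pics/s16z.png

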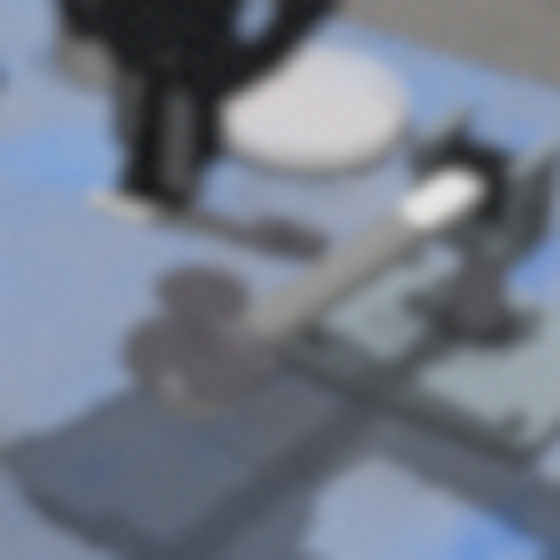

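View pics/t16z.png

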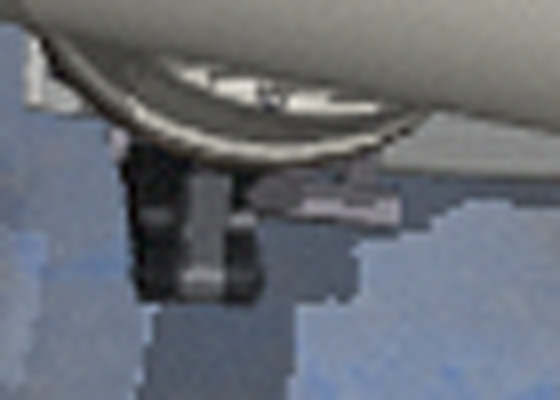

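View pics/w16z.png

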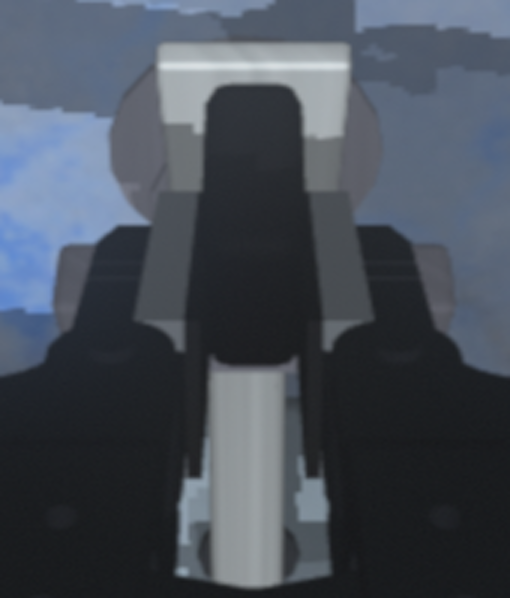

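Run:
```python
from h import *
t=load('t16');s=load('s16')
for ut in ((389.6,262.3),(389.6,261.5)):
  for us in ((349.8,210.2),(349.5,211.5)):
    X,e=tri(t,ut,s,us); print(X.round(4),e.round(4))
tcp=np.array([.567,-.0486,.2064]);yaw=np.radians(86.43);ax=np.array([np.cos(yaw),np.sin(yaw),0])
piv=tcp+ax*.004+[0,0,-.004]
for p in linkpts(piv,yaw,32.5,[(-24,31,14),(-24,31,0),(-24,22,14)]): print(p.round(4), proj(t,p).round(1), proj(s,p).round(1))
```

```text
[ 0.5371 -0.1109  0.1474] 0.0045
[ 0.5379 -0.1116  0.1422] 0.005
[ 0.5381 -0.1114  0.1468] 0.0031
[ 0.5389 -0.1121  0.1417] 0.0036
[ 0.5322 -0.1085  0.1533] [388.4 263.5] [351.8 209.4]
[ 0.5327 -0.101   0.1415] [383.7 264. ] [350.1 214. ]
[ 0.5412 -0.109   0.1533] [388.5 258.9] [349.1 208.4]
```

>>> play_rows(plan=[{"tx": 0, "ty": -0.004, "tz": 0.01, "turn": 0}, {"tx": 0, "ty": 0, "tz": 0.01, "turn": 0}, {"tx": 0, "ty": 0, "tz": 0.01, "turn": 0}, {"tx": 0, "ty": 0, "tz": 0.01, "turn": 0}, {"tx": 0, "ty": 0, "tz": 0, "turn": 0}, {"tx": 0, "ty": 0, "tz": 0, "turn": 0}])

```text
clock: 16.95
eef_pos: [0.5654, -0.0486, 0.1904]
tool_rot: [0.729, 0.685, -0.0, -0.0]
force: [-0.4, 0.1, -2.3]
gripper_width: 0.127
```

Run:
```python
from h import *
todo([.5665,-.0482,.1885])
c=snap('wrist','w17')
cv2.imwrite('pics/w17z.png',cv2.resize(c['P'][220:450,240:410,::-1],None,fx=3,fy=2.6,interpolation=cv2.INTER_CUBIC))
c=snap('side','s17')
cv2.imwrite('pics/s17z.png',cv2.resize(c['P'][190:250,310:380,::-1],None,fx=10,fy=10,interpolation=cv2.INTER_CUBIC))
```

```text
t 16.95 p [ 0.5654 -0.0486  0.1904] yawx 86.44 tilt 0.01 F [-0.43  0.1  -2.33] w 0.1268
tool delta mm [0.4 1.  1.9] frac [0.0011 0.0026 0.0048]
```

View pics/s17z.png

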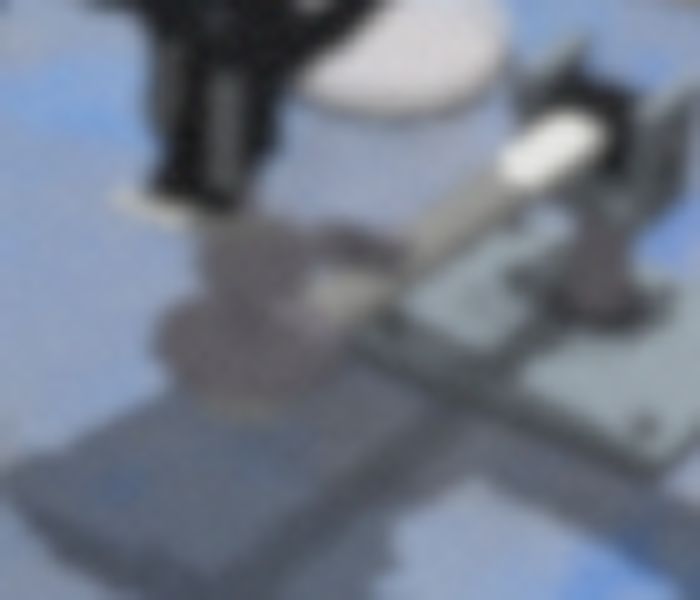

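View pics/w17z.png

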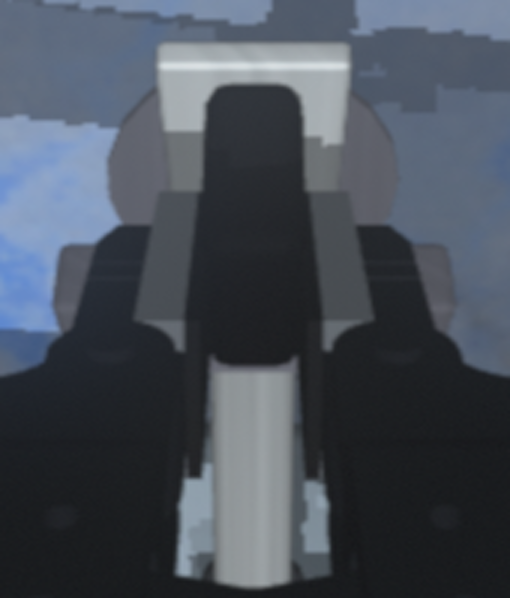

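>>> play_rows(plan=[{"tx": 0, "ty": 0, "tz": 0.004, "turn": 0}, {"tx": 0.005, "ty": 0, "tz": 0, "turn": 0}, {"tx": 0.005, "ty": 0, "tz": 0, "turn": 0}, {"tx": 0.005, "ty": 0, "tz": 0, "turn": 0}, {"tx": 0, "ty": 0, "tz": 0, "turn": 0}])

```text
clock: 17.55
eef_pos: [0.5658, -0.0422, 0.189]
tool_rot: [0.729, 0.685, 0.0, -0.0]
force: [0.1, -0.2, -2.6]
gripper_width: 0.126
```

>>> play_rows(plan=[{"tx": 0.005, "ty": 0, "tz": 0, "turn": 0}, {"tx": 0.005, "ty": 0, "tz": 0, "turn": 0}, {"tx": 0, "ty": 0, "tz": 0, "turn": 0}])

```text
clock: 17.85
eef_pos: [0.5661, -0.0383, 0.189]
tool_rot: [0.729, 0.685, 0.0, -0.0]
force: [0.3, -0.0, -2.0]
gripper_width: 0.123
```

Run:
```python
from h import *
st()
c=snap('wrist','w18')
cv2.imwrite('pics/w18z.png',cv2.resize(c['P'][220:450,240:410,::-1],None,fx=3,fy=2.6,interpolation=cv2.INTER_CUBIC))
c=snap('side','s18')
cv2.imwrite('pics/s18z.png',cv2.resize(c['P'][190:250,310:380,::-1],None,fx=10,fy=10,interpolation=cv2.INTER_CUBIC))
```

```text
t 17.85 p [ 0.5661 -0.0383  0.189 ] yawx 86.46 tilt 0.01 F [ 0.27 -0.03 -2.05] w 0.1235
```

View pics/s18z.png

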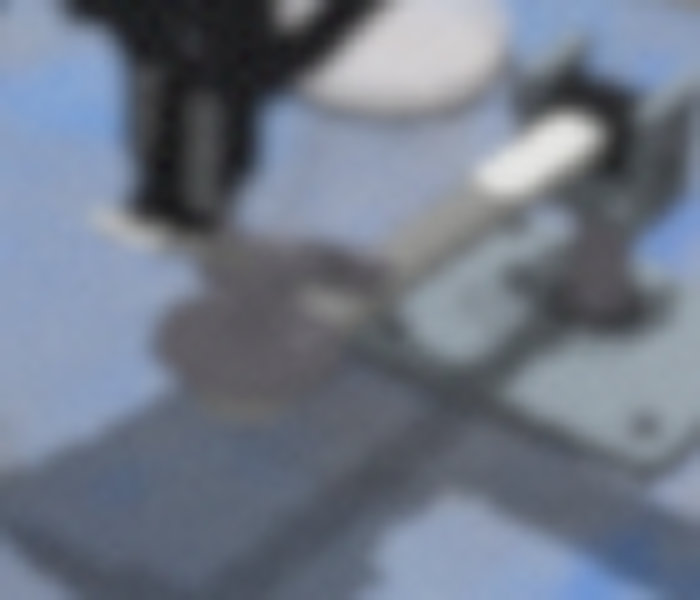

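View pics/w18z.png

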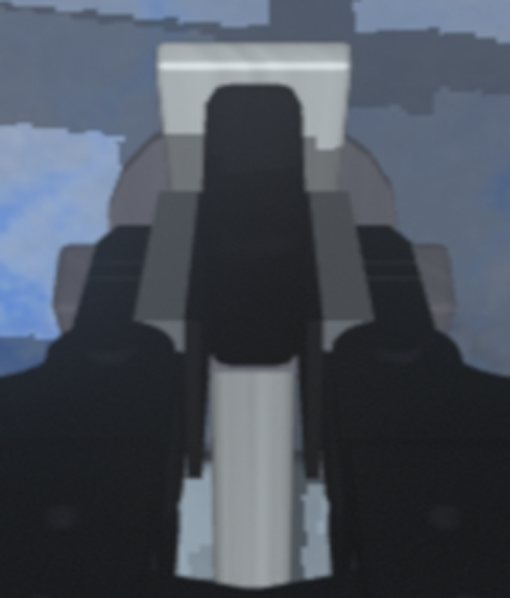

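>>> play_rows(plan=[{"tx": 0.005, "ty": 0, "tz": 0, "turn": 0}, {"tx": 0.005, "ty": 0, "tz": 0, "turn": 0}, {"tx": 0, "ty": 0, "tz": 0, "turn": 0}])

```text
clock: 18.25
eef_pos: [0.5663, -0.0343, 0.1889]
tool_rot: [0.729, 0.685, 0.0, -0.0]
force: [0.4, -0.7, -2.5]
gripper_width: 0.125
```

>>> play_rows(plan=[{"tx": 0.005, "ty": 0, "tz": 0, "turn": 0}, {"tx": 0, "ty": 0, "tz": 0, "turn": 0}, {"tx": 0, "ty": 0, "tz": 0, "turn": 0}])

```text
clock: 18.55
eef_pos: [0.5664, -0.0325, 0.1889]
tool_rot: [0.729, 0.685, 0.0, -0.0]
force: [0.3, 0.0, -2.3]
gripper_width: 0.123
```

Run:
```python
from h import *
st()
c=snap('wrist','w19')
cv2.imwrite('pics/w19z.png',cv2.resize(c['P'][220:450,240:410,::-1],None,fx=3,fy=2.6,interpolation=cv2.INTER_CUBIC))
c=snap('side','s19')
cv2.imwrite('pics/s19z.png',cv2.resize(c['P'][190:250,310:380,::-1],None,fx=10,fy=10,interpolation=cv2.INTER_CUBIC))
c=snap('top','t19')
cv2.imwrite('pics/t19z.png',cv2.resize(c['P'][235:285,340:410,::-1],None,fx=8,fy=8,interpolation=cv2.INTER_CUBIC))
```

```text
t 18.55 p [ 0.5664 -0.0325  0.1889] yawx 86.45 tilt 0.00 F [ 0.28  0.01 -2.34] w 0.1232
```

View pics/s19z.png

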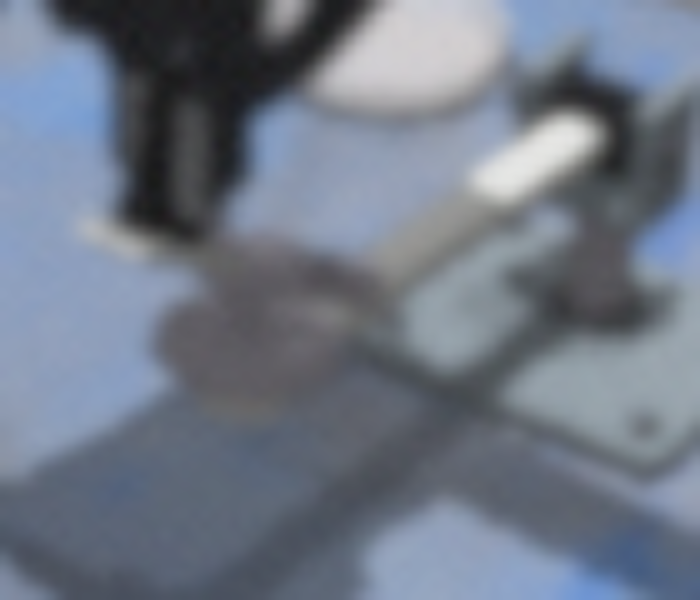

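View pics/t19z.png

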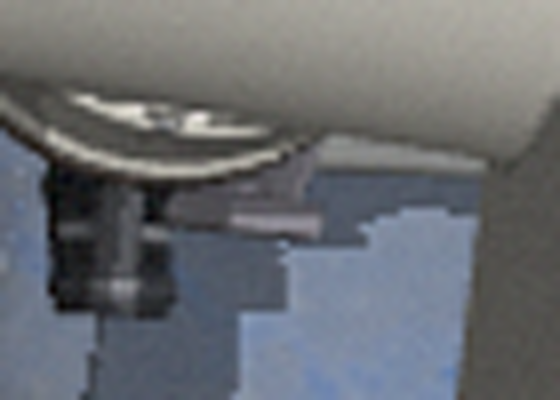

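Run:
```python
from h import *
t=load('t19');s=load('s19')
for z in (.130,.136): print(onz(t,(379.6,264.3),z))
yaw=np.radians(86.43);ax=np.array([np.cos(yaw),np.sin(yaw),0])
piv=np.array([.5664,-.0325,.1889])+ax*.004+[0,0,-.004]
for p in linkpts(piv,yaw,32.5,[(-24,31,14),(-15,0,0),(15,0,0)]): print(p.round(4), proj(t,p).round(1), proj(s,p).round(1))
```

```text
[ 0.53328496 -0.09455357  0.13      ]
[ 0.53269912 -0.09369992  0.136     ]
[ 0.5316 -0.0924  0.1358] [378.9 264.9] [348.8 217.2]
[ 0.5635 -0.0792  0.1288] [371.3 249.6] [336.8 217.8]
[ 0.5651 -0.054   0.1449] [359.5 248. ] [331.9 216.9]
```

>>> play_rows(plan=[{"tx": 0.005, "ty": 0, "tz": 0, "turn": 0}, {"tx": 0.003, "ty": 0, "tz": 0, "turn": 0}, {"tx": 0, "ty": 0, "tz": 0, "turn": 0}, {"tx": 0, "ty": 0, "tz": 0, "turn": 0}])

```text
clock: 19.1
eef_pos: [0.5666, -0.0293, 0.1889]
tool_rot: [0.729, 0.685, 0.0, -0.0]
force: [0.1, -0.1, -1.6]
gripper_width: 0.122
```

>>> play_rows(plan=[{"tx": 0, "ty": 0, "tz": 0.004, "turn": 0}, {"tx": 0, "ty": 0, "tz": 0.004, "turn": 0}, {"tx": 0, "ty": 0, "tz": 0.004, "turn": 0}, {"tx": 0, "ty": 0, "tz": 0.004, "turn": 0}, {"tx": 0, "ty": 0, "tz": 0, "turn": 0}, {"tx": 0, "ty": 0, "tz": 0, "turn": 0}])

```text
clock: 19.7
eef_pos: [0.5666, -0.0294, 0.1825]
tool_rot: [0.729, 0.685, 0.0, -0.0]
force: [-0.6, -0.8, -2.3]
gripper_width: 0.127
```

Run:
```python
from h import *
s,_=st();print(s['wrist_torque'])
```

```text
t 19.70 p [ 0.5666 -0.0294  0.1825] yawx 86.44 tilt 0.01 F [-0.63 -0.77 -2.26] w 0.1265
[-0.00449453 -0.00439411  0.01159362]
```

>>> play_rows(plan=[{"tx": 0, "ty": 0, "tz": 0.004, "turn": 0}, {"tx": 0, "ty": 0, "tz": 0.004, "turn": 0}, {"tx": 0, "ty": 0, "tz": 0, "turn": 0}])

```text
clock: 20.0
eef_pos: [0.5665, -0.0294, 0.1791]
tool_rot: [0.729, 0.685, -0.0, -0.0]
force: [-0.1, 0.4, -2.4]
gripper_width: 0.124
```

>>> play_rows(plan=[{"tx": 0, "ty": 0, "tz": 0.004, "turn": 0}, {"tx": 0, "ty": 0, "tz": 0.004, "turn": 0}, {"tx": 0, "ty": 0, "tz": 0, "turn": 0}])

```text
clock: 20.3
eef_pos: [0.5666, -0.0293, 0.1759]
tool_rot: [0.729, 0.685, 0.0, -0.0]
force: [1.1, 0.4, -1.9]
gripper_width: 0.128
```

Run:
```python
from h import *
s,_=st();print(s['wrist_torque'])
c=snap('side','s20')
s,_=st();print(s['wrist_torque'])
cv2.imwrite('pics/s20z.png',cv2.resize(c['P'][190:250,310:380,::-1],None,fx=10,fy=10,interpolation=cv2.INTER_CUBIC))
```

```text
t 20.30 p [ 0.5666 -0.0293  0.1759] yawx 86.45 tilt 0.02 F [ 1.13  0.41 -1.89] w 0.1277
[ 0.20282947 -0.06639449  0.0276053 ]
t 20.35 p [ 0.5666 -0.0293  0.176 ] yawx 86.45 tilt 0.01 F [-0.37  0.79 -1.2 ] w 0.1296
[0.18842887 0.01912857 0.01478832]
```

View pics/s20z.png

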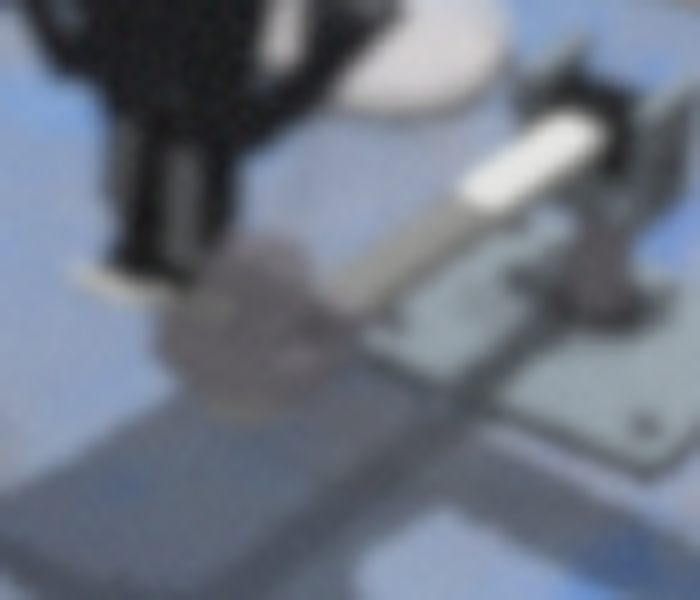

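>>> play_rows(plan=[{"tx": 0, "ty": 0, "tz": 0.004, "turn": 0}, {"tx": 0, "ty": 0, "tz": 0, "turn": 0}, {"tx": 0, "ty": 0, "tz": 0, "turn": 0}])

```text
clock: 20.65
eef_pos: [0.5667, -0.0292, 0.1746]
tool_rot: [0.729, 0.685, 0.0, -0.0]
force: [0.2, 3.0, -1.0]
gripper_width: 0.122
```

```bash
cat >> h.py <<'E'
def avg(n=6):
    F=[];T=[]
    for i in range(n):
        s=env.observe();F.append(s['force']);T.append(s['wrist_torque']); env.camera('side')
    print('avgF',np.mean(F,0).round(2),'T',np.mean(T,0).round(3),'clk',s['clock'])
E
python3 - <<'E'
from h import *
st();avg()
c=snap('wrist','w21')
cv2.imwrite('pics/w21z.png',cv2.resize(c['P'][220:450,240:410,::-1],None,fx=3,fy=2.6,interpolation=cv2.INTER_CUBIC))
c=snap('top','t21')
cv2.imwrite('pics/t21z.png',cv2.resize(c['P'][235:285,340:410,::-1],None,fx=8,fy=8,interpolation=cv2.INTER_CUBIC))
E
```

```text
t 20.65 p [ 0.5667 -0.0292  0.1746] yawx 86.45 tilt 0.02 F [ 0.17  3.03 -1.  ] w 0.1222
avgF [ 0.28  3.44 -0.56] T [ 0.661 -0.058 -0.024] clk 20.9
```

View pics/t21z.png

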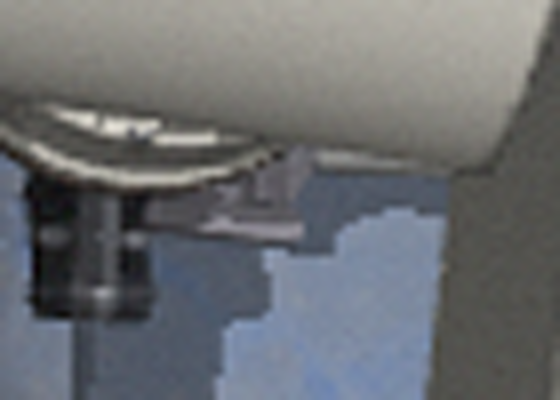

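View pics/w21z.png

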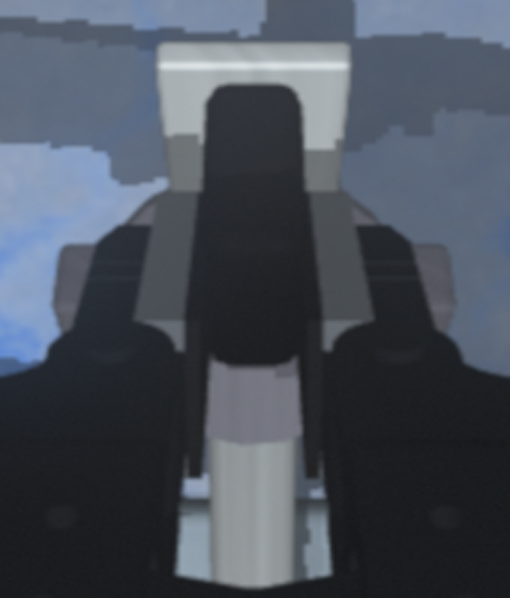

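>>> play_rows(plan=[{"tx": 0.004, "ty": 0, "tz": 0, "turn": 0}, {"tx": 0, "ty": 0, "tz": 0, "turn": 0}, {"tx": 0, "ty": 0, "tz": 0, "turn": 0}])

```text
clock: 21.35
eef_pos: [0.5667, -0.028, 0.1745]
tool_rot: [0.729, 0.685, -0.0, 0.0]
force: [-0.4, -0.4, -0.5]
gripper_width: 0.127
```

Run:
```python
from h import *
st();avg(4)
```

```text
t 21.35 p [ 0.5667 -0.028   0.1745] yawx 86.44 tilt 0.02 F [-0.4  -0.4  -0.54] w 0.1272
avgF [-0.27 -0.13 -1.26] T [-0.071 -0.001 -0.002] clk 21.5
```

>>> play_rows(plan=[{"tx": 0.001, "ty": 0, "tz": 0.004, "turn": 0}, {"tx": 0, "ty": 0, "tz": 0.005, "turn": 0}, {"tx": 0.001, "ty": 0, "tz": 0.005, "turn": 0}, {"tx": 0, "ty": 0, "tz": 0.005, "turn": 0}, {"tx": 0.001, "ty": 0, "tz": 0.005, "turn": 0}, {"tx": 0, "ty": 0, "tz": 0.004, "turn": 0}, {"tx": 0, "ty": 0, "tz": 0, "turn": 0}, {"tx": 0, "ty": 0, "tz": 0, "turn": 0}])

```text
clock: 22.35
eef_pos: [0.5668, -0.0265, 0.1634]
tool_rot: [0.729, 0.685, 0.0, -0.0]
force: [0.4, 0.9, -0.4]
gripper_width: 0.124
```

Run:
```python
from h import *
st();avg(4)
c=snap('side','s22');cv2.imwrite('pics/s22z.png',cv2.resize(c['P'][190:260,300:380,::-1],None,fx=9,fy=8.5,interpolation=cv2.INTER_CUBIC))
c=snap('wrist','w22')
cv2.imwrite('pics/w22z.png',cv2.resize(c['P'][220:450,240:410,::-1],None,fx=3,fy=2.6,interpolation=cv2.INTER_CUBIC))
```

```text
t 22.35 p [ 0.5668 -0.0265  0.1634] yawx 86.45 tilt 0.01 F [ 0.43  0.94 -0.45] w 0.1240
avgF [ 0.59  0.14 -0.55] T [ 0.038 -0.011  0.007] clk 22.5
```

View pics/s22z.png

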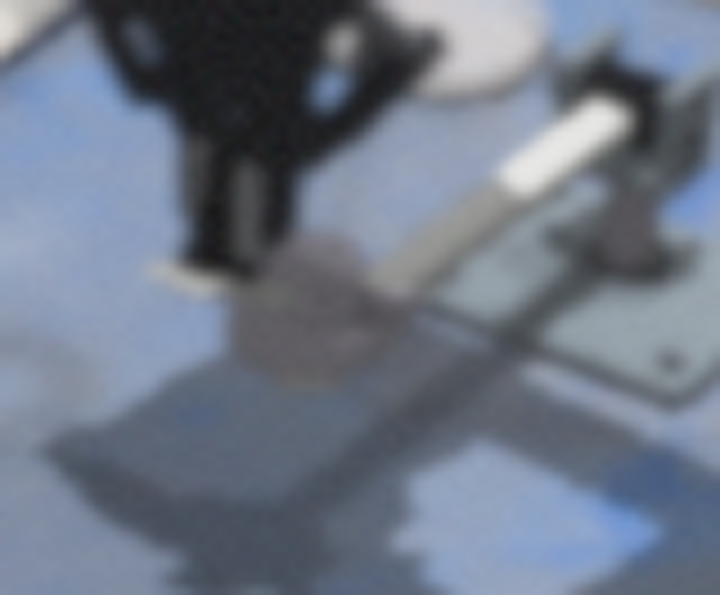

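View pics/w22z.png

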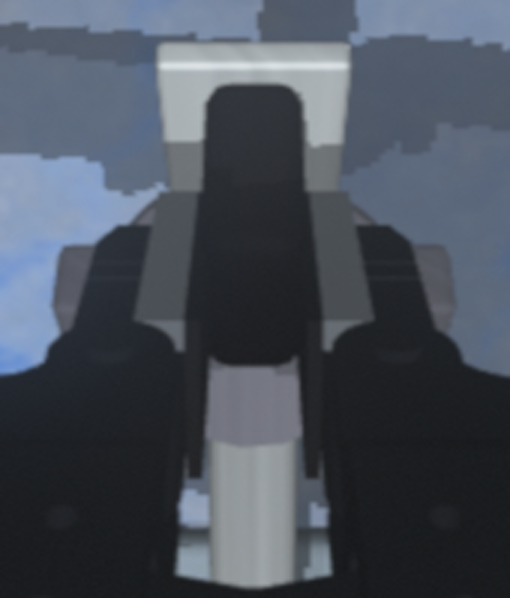

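>>> play_rows(plan=[{"tx": 0, "ty": 0, "tz": 0, "turn": 0}, {"tx": 0, "ty": 0, "tz": 0, "turn": 0}], claw=0.74, squeeze=20)

```text
clock: 22.85
eef_pos: [0.5668, -0.0266, 0.1634]
tool_rot: [0.729, 0.685, 0.0, -0.0]
force: [0.5, 0.3, 0.3]
gripper_width: 0.133
```

>>> play_rows(plan=[{"tx": 0, "ty": 0, "tz": 0, "turn": 0}, {"tx": 0, "ty": 0, "tz": 0, "turn": 0}], claw=0.725)

```text
clock: 23.05
eef_pos: [0.5668, -0.0266, 0.1633]
tool_rot: [0.729, 0.685, 0.0, -0.0]
force: [0.8, 0.7, -0.3]
gripper_width: 0.14
```

Run:
```python
from h import *
st();avg(4)
c=snap('wrist','w23')
cv2.imwrite('pics/w23z.png',cv2.resize(c['P'][220:450,240:410,::-1],None,fx=3,fy=2.6,interpolation=cv2.INTER_CUBIC))
```

```text
t 23.05 p [ 0.5668 -0.0266  0.1633] yawx 86.44 tilt 0.01 F [ 0.82  0.66 -0.3 ] w 0.1396
avgF [ 0.61  0.98 -0.13] T [ 0.086 -0.014  0.002] clk 23.2
```

View pics/w23z.png

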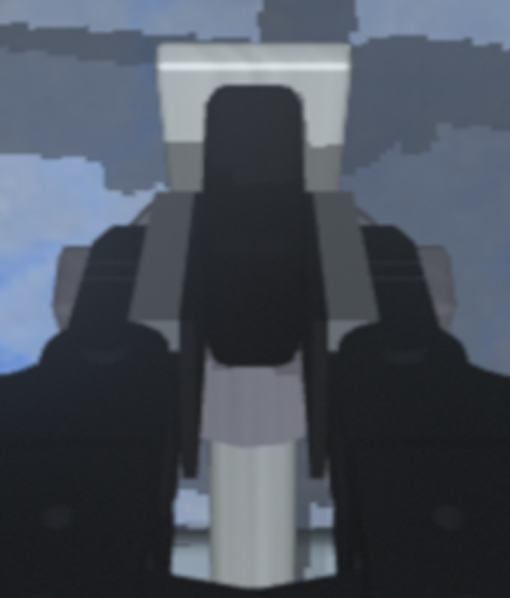

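>>> play_rows(plan=[{"tx": 0.005, "ty": 0, "tz": 0.005, "turn": 0}, {"tx": 0.005, "ty": 0, "tz": 0.006, "turn": 0}, {"tx": 0.005, "ty": 0, "tz": 0.005, "turn": 0}, {"tx": 0.005, "ty": 0, "tz": 0.006, "turn": 0}, {"tx": 0, "ty": 0, "tz": 0, "turn": 0}])

```text
clock: 23.8
eef_pos: [0.5672, -0.0183, 0.1541]
tool_rot: [0.729, 0.685, -0.0, -0.0]
force: [0.6, -0.3, -1.1]
gripper_width: 0.137
```

Run:
```python
from h import *
st();avg(4)
c=snap('side','s24');cv2.imwrite('pics/s24z.png',cv2.resize(c['P'][190:260,300:380,::-1],None,fx=9,fy=8.5,interpolation=cv2.INTER_CUBIC))
c=snap('wrist','w24')
cv2.imwrite('pics/w24z.png',cv2.resize(c['P'][220:450,240:410,::-1],None,fx=3,fy=2.6,interpolation=cv2.INTER_CUBIC))
```

```text
t 23.80 p [ 0.5672 -0.0183  0.1541] yawx 86.46 tilt 0.03 F [ 0.57 -0.26 -1.14] w 0.1371
avgF [ 0.38 -0.32 -0.74] T [-0.077 -0.029  0.022] clk 23.95
```

View pics/s24z.png

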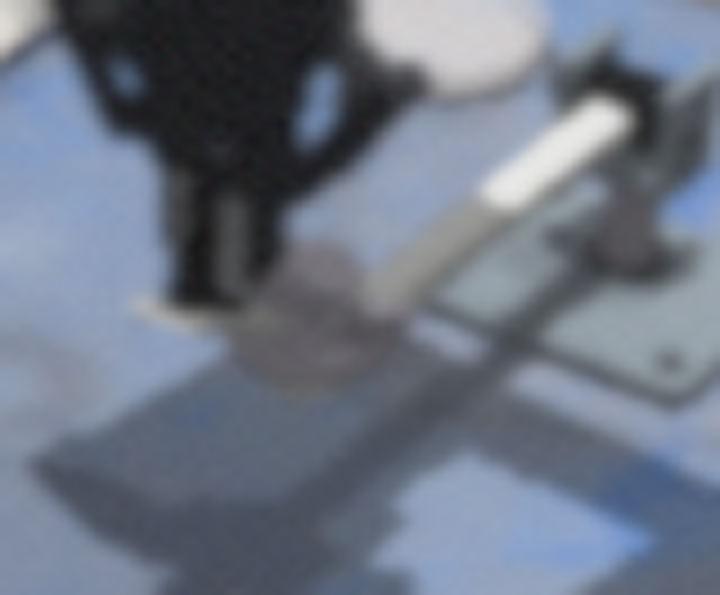

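View pics/w24z.png

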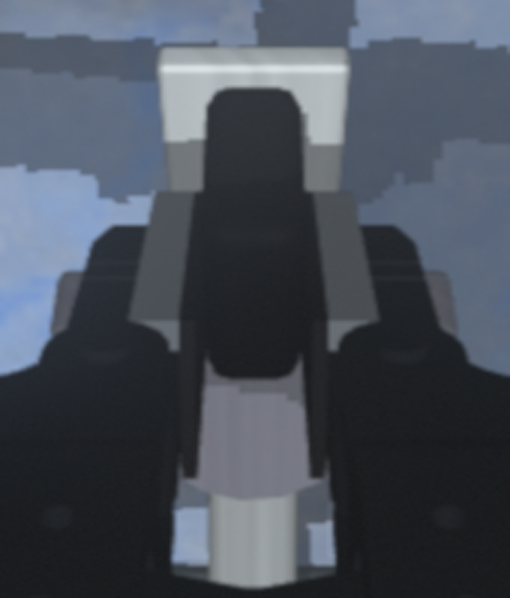

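>>> play_rows(plan=[{"tx": 0.004, "ty": 0, "tz": 0.006, "turn": 0}, {"tx": 0.004, "ty": 0, "tz": 0.006, "turn": 0}, {"tx": 0.004, "ty": 0, "tz": 0.006, "turn": 0}, {"tx": 0.004, "ty": 0, "tz": 0.006, "turn": 0}, {"tx": 0, "ty": 0, "tz": 0, "turn": 0}])

```text
clock: 24.6
eef_pos: [0.5676, -0.012, 0.1445]
tool_rot: [0.729, 0.685, -0.0, -0.0]
force: [-0.2, -0.5, -0.9]
gripper_width: 0.142
```

Run:
```python
from h import *
st();avg(4)
c=snap('side','s25');cv2.imwrite('pics/s25z.png',cv2.resize(c['P'][190:260,300:380,::-1],None,fx=9,fy=8.5,interpolation=cv2.INTER_CUBIC))
c=snap('wrist','w25')
cv2.imwrite('pics/w25z.png',cv2.resize(c['P'][220:450,240:410,::-1],None,fx=3,fy=2.6,interpolation=cv2.INTER_CUBIC))
```

```text
t 24.60 p [ 0.5676 -0.012   0.1445] yawx 86.46 tilt 0.03 F [-0.22 -0.53 -0.93] w 0.1423
avgF [ 0.01 -0.2  -0.21] T [-0.106  0.014  0.01 ] clk 24.75
```

View pics/s25z.png

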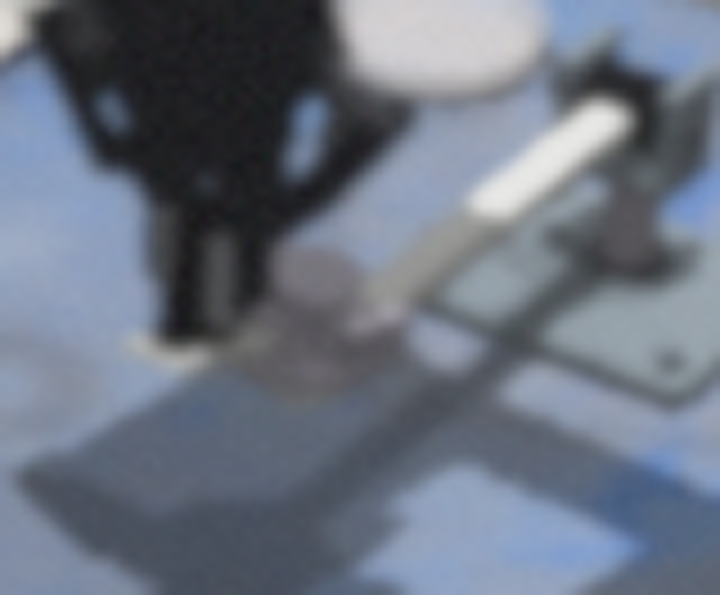

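View pics/w25z.png

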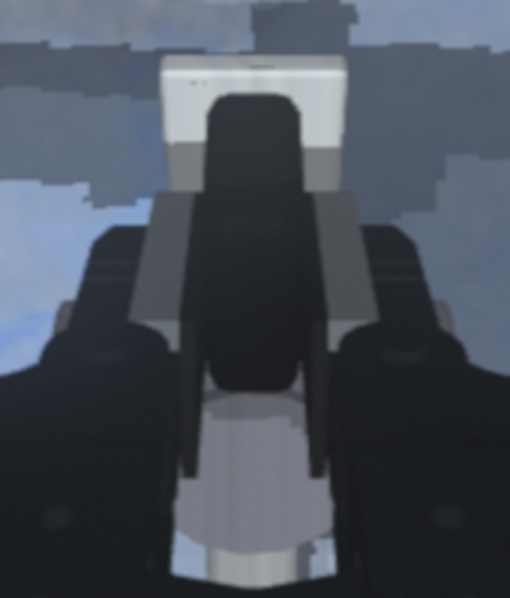

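>>> play_rows(plan=[{"tx": 0.003, "ty": 0, "tz": 0.006, "turn": 0}, {"tx": 0.003, "ty": 0, "tz": 0.006, "turn": 0}, {"tx": 0.003, "ty": 0, "tz": 0.006, "turn": 0}, {"tx": 0.003, "ty": 0, "tz": 0.006, "turn": 0}, {"tx": 0, "ty": 0, "tz": 0, "turn": 0}])

```text
clock: 25.4
eef_pos: [0.5679, -0.0072, 0.1349]
tool_rot: [0.729, 0.685, -0.0, -0.0]
force: [0.9, -1.5, -0.1]
gripper_width: 0.138
```

Run:
```python
from h import *
st();avg(4)
c=snap('side','s26');cv2.imwrite('pics/s26z.png',cv2.resize(c['P'][190:260,300:380,::-1],None,fx=9,fy=8.5,interpolation=cv2.INTER_CUBIC))
c=snap('wrist','w26')
cv2.imwrite('pics/w26z.png',cv2.resize(c['P'][220:450,240:410,::-1],None,fx=3,fy=2.6,interpolation=cv2.INTER_CUBIC))
```

```text
t 25.40 p [ 0.5679 -0.0072  0.1349] yawx 86.45 tilt 0.03 F [ 0.89 -1.54 -0.1 ] w 0.1385
avgF [-0.07 -0.79 -0.61] T [-0.137  0.024  0.001] clk 25.55
```

View pics/s26z.png

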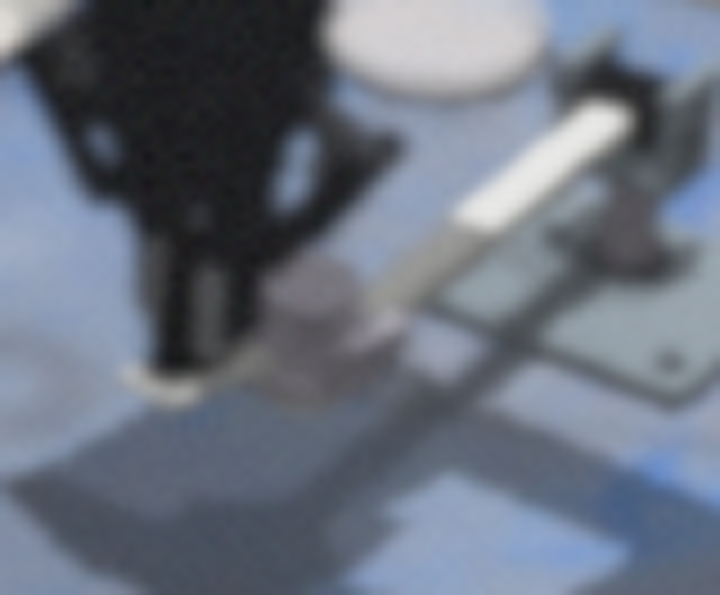

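View pics/w26z.png

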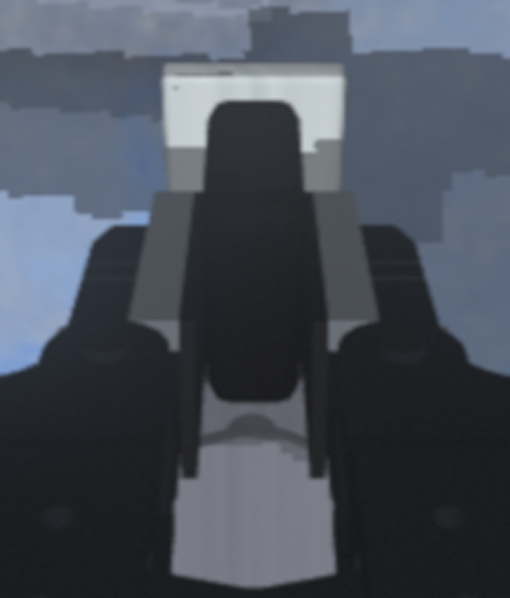

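>>> play_rows(plan=[{"tx": 0, "ty": 0, "tz": 0.006, "turn": 0}, {"tx": 0.001, "ty": 0, "tz": 0.006, "turn": 0}, {"tx": 0, "ty": 0, "tz": 0.006, "turn": 0}, {"tx": 0.001, "ty": 0, "tz": 0.006, "turn": 0}, {"tx": 0, "ty": 0, "tz": 0, "turn": 0}])

```text
clock: 26.2
eef_pos: [0.568, -0.0066, 0.1253]
tool_rot: [0.729, 0.685, -0.0, -0.0]
force: [0.1, -0.2, -0.5]
gripper_width: 0.137
```

Run:
```python
from h import *
st();avg(4)
c=snap('side','s27');cv2.imwrite('pics/s27z.png',cv2.resize(c['P'][190:260,300:380,::-1],None,fx=9,fy=8.5,interpolation=cv2.INTER_CUBIC))
c=snap('wrist','w27')
cv2.imwrite('pics/w27z.png',cv2.resize(c['P'][220:450,240:410,::-1],None,fx=3,fy=2.6,interpolation=cv2.INTER_CUBIC))
```

```text
t 26.20 p [ 0.568  -0.0066  0.1253] yawx 86.45 tilt 0.03 F [ 0.08 -0.24 -0.53] w 0.1366
avgF [-0.01 -0.17  0.28] T [-0.008  0.012 -0.001] clk 26.35
```

View pics/s27z.png

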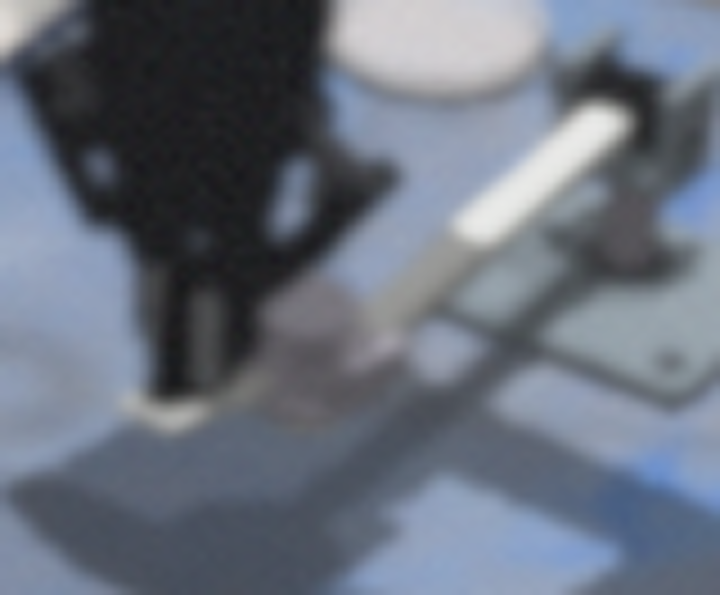

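View pics/w27z.png

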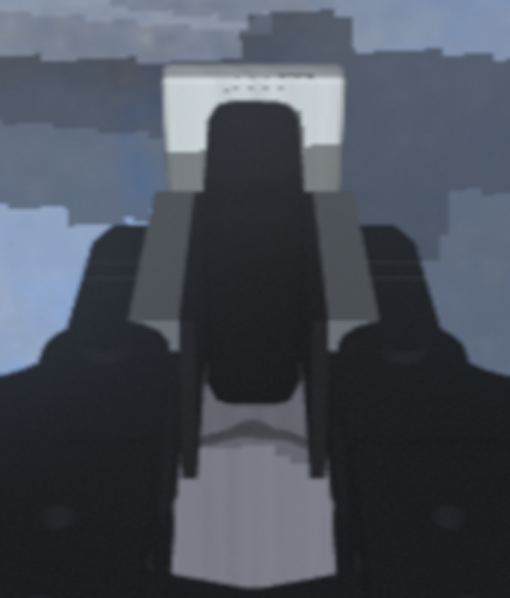

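Run:
```python
from h import *
s=load('s27'); u=(334.3,226)
for z in (.095,.1,.105,.11,.115,.12,.125): print(z,proj(s,[.565,-.0705,z]).round(1))
print(proj(s,[.565,-.073,.140]))
avg(8)
```

```text
0.095 [334.3 228.7]
0.1 [334.3 227.3]
0.105 [334.4 225.9]
0.11 [334.5 224.4]
0.115 [334.6 223. ]
0.12 [334.6 221.6]
0.125 [334.7 220.1]
[335.36845351 215.3596072 ]
avgF [-0.45  1.01  0.26] T [ 0.07  -0.002 -0.003] clk 26.85
```

Run:
```python
from h import *
yaw=np.radians(86.45);ax=np.array([np.cos(yaw),np.sin(yaw),0])
tcp=np.array([.568,-.0066,.1253])
out=[]
for th in (-6,3,12):
    piv=tcp+ax*.004+[0,0,-.003]
    draw(load('s27'),piv,yaw,th,0,10,'pics/b.png',(310,215,355,245)); out.append(cv2.imread('pics/b.png'))
    print(th,[p.round(4).tolist() for p in linkpts(piv,yaw,th,[(0,0,0),(-24,0,0),(24,0,0)])])
c=load('w27');out.append(cv2.resize(c['P'][230:275,280:370,::-1],(450,300),interpolation=cv2.INTER_CUBIC))
cv2.imwrite('pics/d27.png',cv2.resize(np.vstack([np.hstack(out[:2]),np.hstack(out[2:])]),None,fx=.85,fy=.85))
```

```text
-6 [[0.5645, -0.0623, 0.1085], [0.5631, -0.0861, 0.111], [0.566, -0.0384, 0.106]]
3 [[0.5647, -0.0594, 0.0993], [0.5632, -0.0833, 0.098], [0.5662, -0.0355, 0.1005]]
12 [[0.565, -0.0551, 0.0907], [0.5635, -0.0785, 0.0857], [0.5664, -0.0317, 0.0957]]
```

View pics/d27.png

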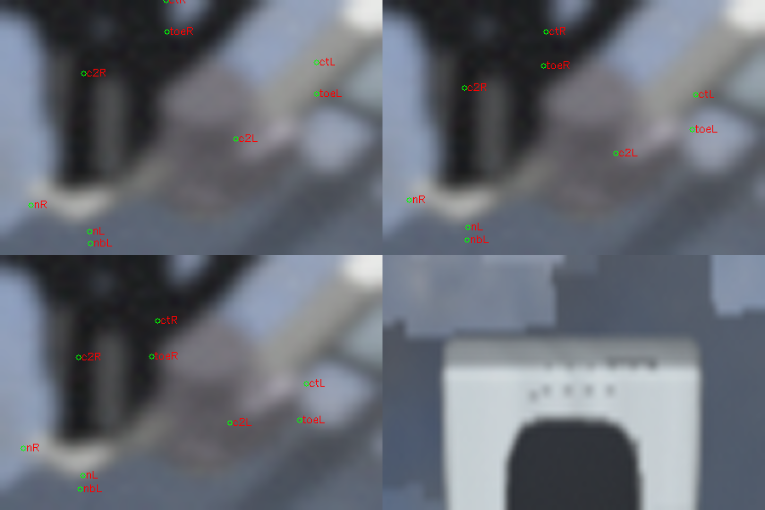

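>>> play_rows(plan=[{"tx": 0, "ty": 0, "tz": 0, "turn": 0}, {"tx": 0, "ty": 0, "tz": 0, "turn": 0}], claw=0.72)

```text
clock: 27.1
eef_pos: [0.568, -0.0066, 0.1257]
tool_rot: [0.729, 0.685, 0.0, -0.0]
force: [0.1, 1.5, 0.4]
gripper_width: 0.137
```

Run:
```python
from h import *
st();avg(4)
c=snap('side','s28')
c=snap('wrist','w28')
cv2.imwrite('pics/w28z.png',cv2.resize(c['P'][220:450,240:410,::-1],None,fx=3,fy=2.6,interpolation=cv2.INTER_CUBIC))
```

```text
t 27.10 p [ 0.568  -0.0066  0.1257] yawx 86.44 tilt 0.01 F [0.07 1.53 0.36] w 0.1371
avgF [ 0.17  1.4  -0.66] T [0.196 0.003 0.002] clk 27.25
```

View pics/w28z.png

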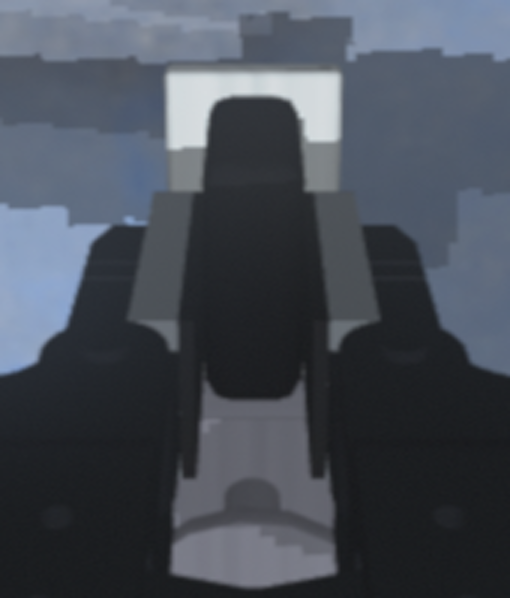

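Run:
```python
from h import *
c=load('s28');cv2.imwrite('pics/s28z.png',cv2.resize(c['P'][195:255,305:375,::-1],None,fx=10,fy=10,interpolation=cv2.INTER_CUBIC))
c=load('s27');cv2.imwrite('pics/s27y.png',cv2.resize(c['P'][195:255,305:375,::-1],None,fx=10,fy=10,interpolation=cv2.INTER_CUBIC))
```

```text
(no output)
```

View pics/s28z.png

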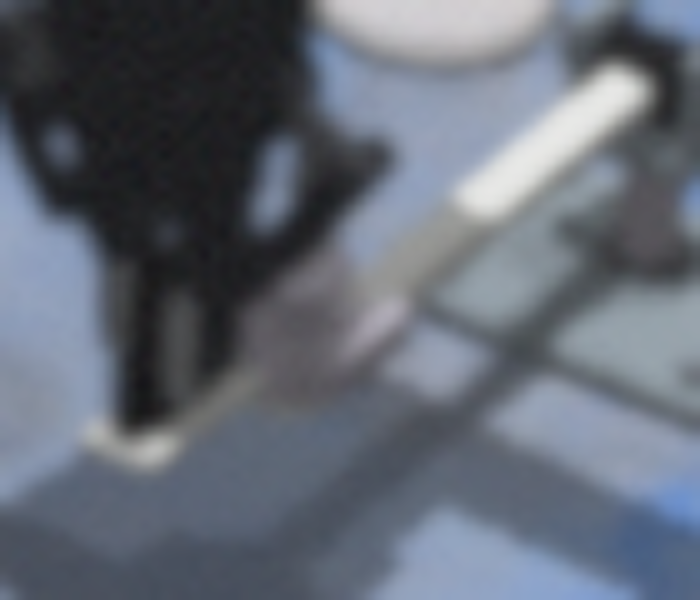

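>>> play_rows(plan=[{"tx": 0, "ty": 0, "tz": 0.004, "turn": 0}, {"tx": 0, "ty": 0, "tz": 0.004, "turn": 0}, {"tx": 0, "ty": 0, "tz": 0.004, "turn": 0}, {"tx": 0, "ty": 0, "tz": 0.004, "turn": 0}, {"tx": 0, "ty": 0, "tz": 0, "turn": 0}, {"tx": 0, "ty": 0, "tz": 0, "turn": 0}, {"tx": 0, "ty": 0, "tz": 0, "turn": 0}, {"tx": 0, "ty": 0, "tz": 0, "turn": 0}])

```text
clock: 28.2
eef_pos: [0.568, -0.0067, 0.1194]
tool_rot: [0.729, 0.685, 0.0, -0.0]
force: [0.2, -0.5, 0.2]
gripper_width: 0.138
```

Run:
```python
from h import *
st();avg(4)
c=snap('side','s29');cv2.imwrite('pics/s29z.png',cv2.resize(c['P'][195:255,305:375,::-1],None,fx=10,fy=10,interpolation=cv2.INTER_CUBIC))
c=snap('wrist','w29')
cv2.imwrite('pics/w29z.png',cv2.resize(c['P'][220:450,240:410,::-1],None,fx=3,fy=2.6,interpolation=cv2.INTER_CUBIC))
```

```text
t 28.20 p [ 0.568  -0.0067  0.1194] yawx 86.44 tilt 0.00 F [ 0.23 -0.47  0.22] w 0.1383
avgF [-0.58 -0.61 -0.35] T [-0.023  0.036  0.032] clk 28.35
```

View pics/s29z.png

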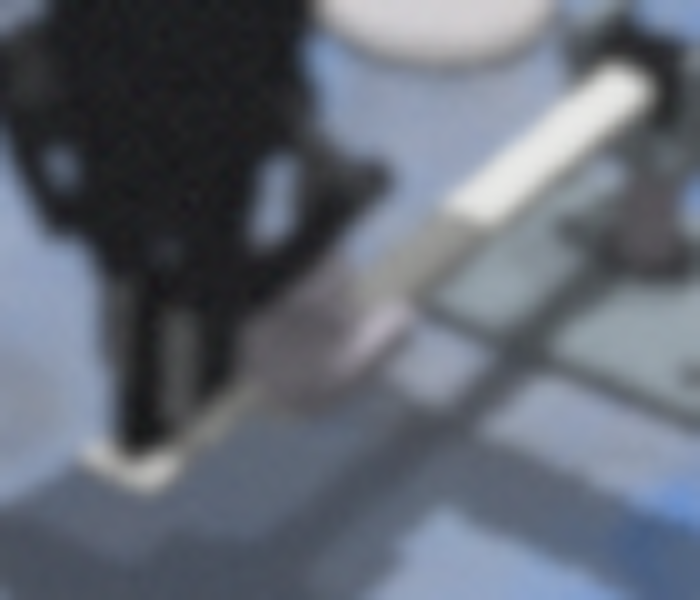

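View pics/w29z.png

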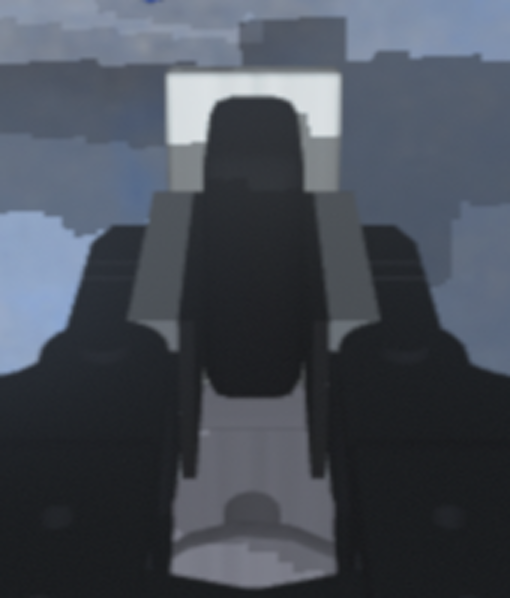

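Run:
```python
from h import *
c=load('w29')
for z in (.088,.092,.096): print(z,onz(c,(324,385.2),z).round(4), onz(c,(324,373.8),z).round(4))
for y in (-.0885,-.0710,-.0535): print(y, proj(c,[.565,y,.113]).round(1))
avg(8)
```

```text
0.088 [ 0.5657 -0.0586  0.088 ] [ 0.5661 -0.0521  0.088 ]
0.092 [ 0.5659 -0.0555  0.092 ] [ 0.5663 -0.0491  0.092 ]
0.096 [ 0.5661 -0.0524  0.096 ] [ 0.5665 -0.0461  0.096 ]
-0.0885 [326.5 477.3]
-0.071 [324.1 446.5]
-0.0535 [321.6 413.9]
avgF [-0.31 -0.52 -0.76] T [-0.095  0.056 -0.02 ] clk 28.85
```

>>> play_rows(plan=[{"tx": 0, "ty": 0, "tz": 0.004, "turn": 0}, {"tx": 0, "ty": 0, "tz": 0.004, "turn": 0}, {"tx": 0, "ty": 0, "tz": 0.004, "turn": 0}, {"tx": 0, "ty": 0, "tz": 0.004, "turn": 0}, {"tx": 0, "ty": 0, "tz": 0, "turn": 0}, {"tx": 0, "ty": 0, "tz": 0, "turn": 0}, {"tx": 0, "ty": 0, "tz": 0, "turn": 0}, {"tx": 0, "ty": 0, "tz": 0, "turn": 0}])

```text
clock: 29.7
eef_pos: [0.568, -0.0066, 0.113]
tool_rot: [0.729, 0.685, 0.0, -0.0]
force: [-0.4, 1.4, -1.0]
gripper_width: 0.143
```

Run:
```python
from h import *
st();avg(8)
c=snap('side','s30');cv2.imwrite('pics/s30z.png',cv2.resize(c['P'][195:255,305:375,::-1],None,fx=10,fy=10,interpolation=cv2.INTER_CUBIC))
c=snap('wrist','w30')
cv2.imwrite('pics/w30z.png',cv2.resize(c['P'][220:450,240:410,::-1],None,fx=3,fy=2.6,interpolation=cv2.INTER_CUBIC))
```

```text
t 29.70 p [ 0.568  -0.0066  0.113 ] yawx 86.44 tilt 0.01 F [-0.42  1.43 -1.03] w 0.1429
avgF [-0.43  0.92 -0.45] T [ 0.147  0.068 -0.007] clk 30.05
```

View pics/s30z.png

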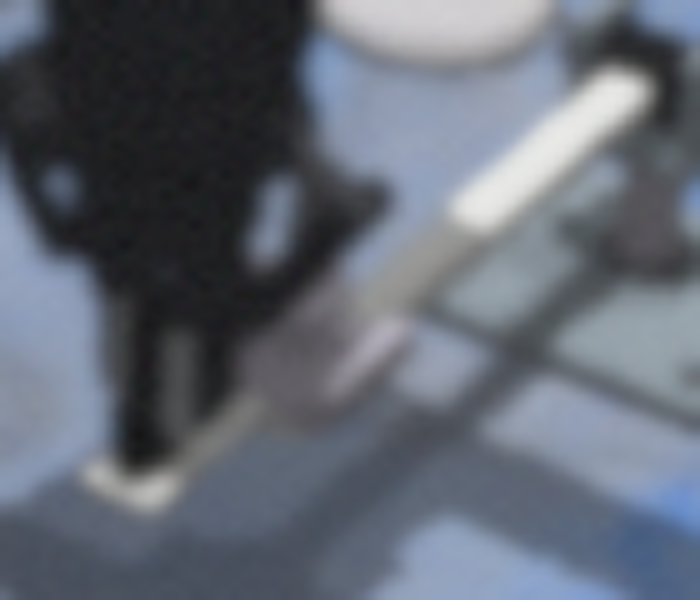

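View pics/w30z.png

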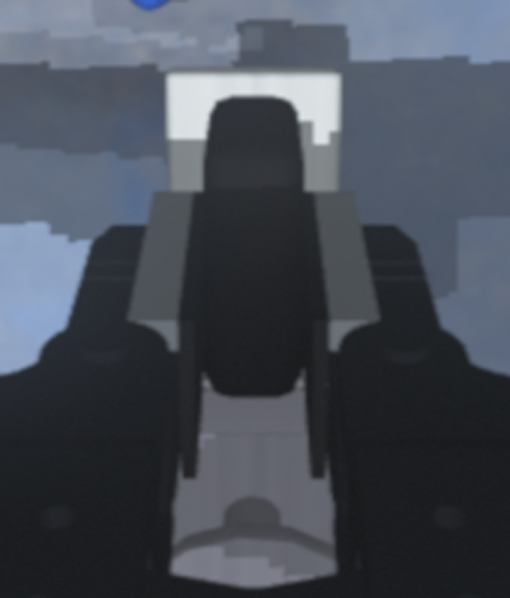

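>>> play_rows(plan=[{"tx": 0, "ty": 0, "tz": 0.004, "turn": 0}, {"tx": 0, "ty": 0, "tz": 0.004, "turn": 0}, {"tx": 0, "ty": 0, "tz": 0.004, "turn": 0}, {"tx": 0, "ty": 0, "tz": 0, "turn": 0}, {"tx": 0, "ty": 0, "tz": 0, "turn": 0}, {"tx": 0, "ty": 0, "tz": 0, "turn": 0}, {"tx": 0, "ty": 0, "tz": 0, "turn": 0}])

```text
clock: 30.9
eef_pos: [0.568, -0.0066, 0.1082]
tool_rot: [0.729, 0.685, 0.0, -0.0]
force: [0.5, 0.4, -0.1]
gripper_width: 0.139
```

Run:
```python
from h import *
st();avg(20)
c=snap('side','s31');cv2.imwrite('pics/s31z.png',cv2.resize(c['P'][195:255,305:375,::-1],None,fx=10,fy=10,interpolation=cv2.INTER_CUBIC))
c=snap('wrist','w31')
cv2.imwrite('pics/w31z.png',cv2.resize(c['P'][220:450,240:410,::-1],None,fx=3,fy=2.6,interpolation=cv2.INTER_CUBIC))
```

```text
t 30.90 p [ 0.568  -0.0066  0.1082] yawx 86.45 tilt 0.00 F [ 0.52  0.4  -0.12] w 0.1389
avgF [-0.32  0.36 -0.2 ] T [ 0.058  0.054 -0.   ] clk 31.85
```

View pics/s31z.png

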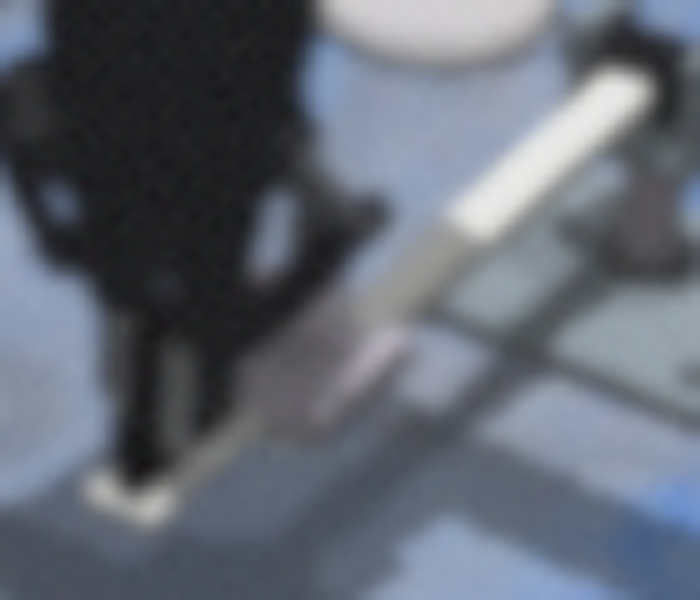

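View pics/w31z.png

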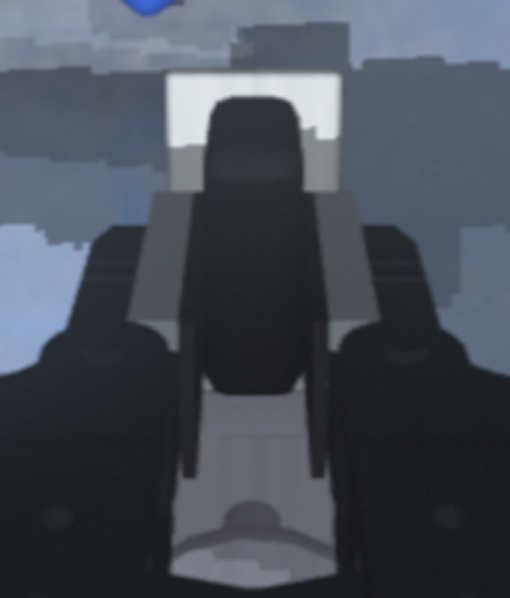

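>>> play_rows(plan=[{"tx": 0, "ty": 0, "tz": 0, "turn": 0}, {"tx": 0, "ty": 0, "tz": 0, "turn": 0}, {"tx": 0, "ty": 0, "tz": 0, "turn": 0}, {"tx": 0, "ty": 0, "tz": 0, "turn": 0}, {"tx": 0, "ty": 0, "tz": 0, "turn": 0}, {"tx": 0, "ty": 0, "tz": 0, "turn": 0}], claw=0.75)

```text
clock: 32.6
eef_pos: [0.568, -0.0066, 0.1081]
tool_rot: [0.729, 0.685, 0.0, -0.0]
force: [-0.6, -0.2, -0.1]
gripper_width: 0.135
```

Run:
```python
from h import *
st();avg(10)
```

```text
t 32.60 p [ 0.568  -0.0066  0.1081] yawx 86.44 tilt 0.00 F [-0.64 -0.18 -0.09] w 0.1354
avgF [-0.57 -0.55 -0.44] T [-0.041  0.047 -0.012] clk 33.05
```

Now release gently.

>>> play_rows(plan=[{"tx": 0, "ty": 0, "tz": 0, "turn": 0}, {"tx": 0, "ty": 0, "tz": 0, "turn": 0}, {"tx": 0, "ty": 0, "tz": 0, "turn": 0}], claw=0.72)

```text
clock: 33.4
eef_pos: [0.5681, -0.0067, 0.1081]
tool_rot: [0.729, 0.685, 0.0, -0.0]
force: [0.4, -0.4, 0.8]
gripper_width: 0.14
```

>>> play_rows(plan=[{"tx": 0, "ty": 0, "tz": 0, "turn": 0}, {"tx": 0, "ty": 0, "tz": 0, "turn": 0}, {"tx": 0, "ty": 0, "tz": 0, "turn": 0}], claw=0.7)

```text
clock: 33.7
eef_pos: [0.5681, -0.0066, 0.1082]
tool_rot: [0.729, 0.685, 0.0, -0.0]
force: [-0.0, 0.5, 0.3]
gripper_width: 0.145
```

>>> play_rows(plan=[{"tx": 0, "ty": 0, "tz": 0, "turn": 0}, {"tx": 0, "ty": 0, "tz": 0, "turn": 0}, {"tx": 0, "ty": 0, "tz": 0, "turn": 0}], claw=0.65)

```text
clock: 34.0
eef_pos: [0.5681, -0.0066, 0.1081]
tool_rot: [0.729, 0.685, 0.0, -0.0]
force: [0.4, 1.3, -0.3]
gripper_width: 0.174
```

Run:
```python
from h import *
st();avg(6)
c=snap('side','s32');cv2.imwrite('pics/s32z.png',cv2.resize(c['P'][195:255,305:375,::-1],None,fx=10,fy=10,interpolation=cv2.INTER_CUBIC))
c=snap('wrist','w32')
cv2.imwrite('pics/w32z.png',cv2.resize(c['P'][220:450,240:410,::-1],None,fx=3,fy=2.6,interpolation=cv2.INTER_CUBIC))
```

```text
t 34.00 p [ 0.5681 -0.0066  0.1081] yawx 86.44 tilt 0.01 F [ 0.42  1.28 -0.29] w 0.1742
avgF [ 0.25  0.71 -0.14] T [ 0.007  0.003 -0.022] clk 34.25
```

View pics/s32z.png

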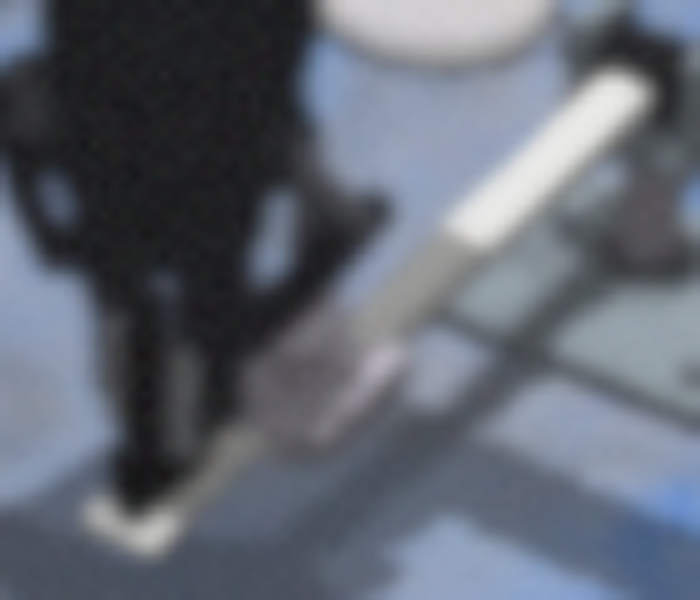

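View pics/w32z.png

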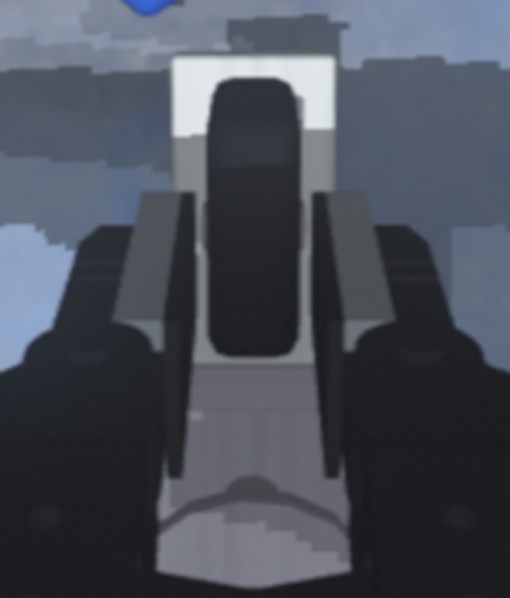

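>>> play_rows(plan=[{"tx": 0, "ty": 0, "tz": 0, "turn": 0}, {"tx": 0, "ty": 0, "tz": 0, "turn": 0}, {"tx": 0, "ty": 0, "tz": 0, "turn": 0}, {"tx": 0, "ty": 0, "tz": -0.02, "turn": 0}, {"tx": 0, "ty": 0, "tz": -0.04, "turn": 0}, {"tx": 0, "ty": 0, "tz": -0.06, "turn": 0}, {"tx": 0, "ty": 0, "tz": -0.08, "turn": 0}, {"tx": 0, "ty": 0, "tz": -0.08, "turn": 0}, {"tx": 0, "ty": 0, "tz": -0.08, "turn": 0}, {"tx": 0, "ty": 0, "tz": 0, "turn": 0}], claw=0.4)

```text
clock: 35.4
eef_pos: [0.5692, -0.0068, 0.2573]
tool_rot: [0.729, 0.685, 0.002, 0.003]
force: [1.0, 0.1, -0.3]
gripper_width: 0.297
```

>>> play_rows(plan=[{"tx": 0.06, "ty": -0.05, "tz": -0.05, "turn": 0}, {"tx": 0.06, "ty": -0.05, "tz": -0.05, "turn": 0}, {"tx": 0.06, "ty": -0.05, "tz": 0, "turn": 0}, {"tx": 0.06, "ty": -0.05, "tz": 0, "turn": 0}, {"tx": 0.06, "ty": -0.05, "tz": 0, "turn": 0}, {"tx": 0, "ty": 0, "tz": 0, "turn": 0}, {"tx": 0, "ty": 0, "tz": 0, "turn": 0}, {"tx": 0, "ty": 0, "tz": 0, "turn": 0}])

```text
clock: 36.2
eef_pos: [0.476, 0.1189, 0.2921]
tool_rot: [0.729, 0.685, -0.0, 0.0]
force: [-0.0, -0.1, -0.3]
gripper_width: 0.298
```

Run:
```python
from h import *
st()
c=snap('side','s33');cv2.imwrite('pics/s33z.png',cv2.resize(c['P'][195:255,305:375,::-1],None,fx=10,fy=10,interpolation=cv2.INTER_CUBIC))
c=snap('top','t33');cv2.imwrite('pics/t33z.png',cv2.resize(c['P'][150:300,250:450,::-1],None,fx=4,fy=4,interpolation=cv2.INTER_CUBIC))
c=snap('wrist','w33')
```

```text
t 36.20 p [0.476  0.1189 0.2921] yawx 86.42 tilt 0.01 F [-0.03 -0.11 -0.3 ] w 0.2984
```

View pics/s33z.png

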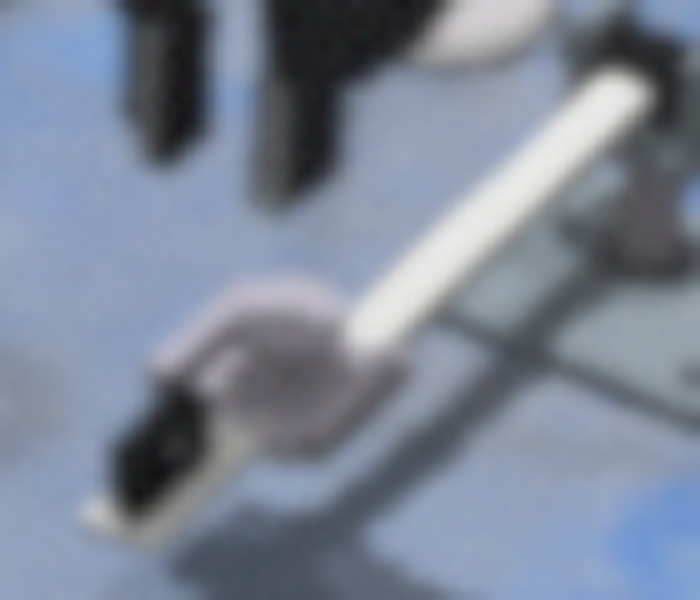

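View pics/t33z.png

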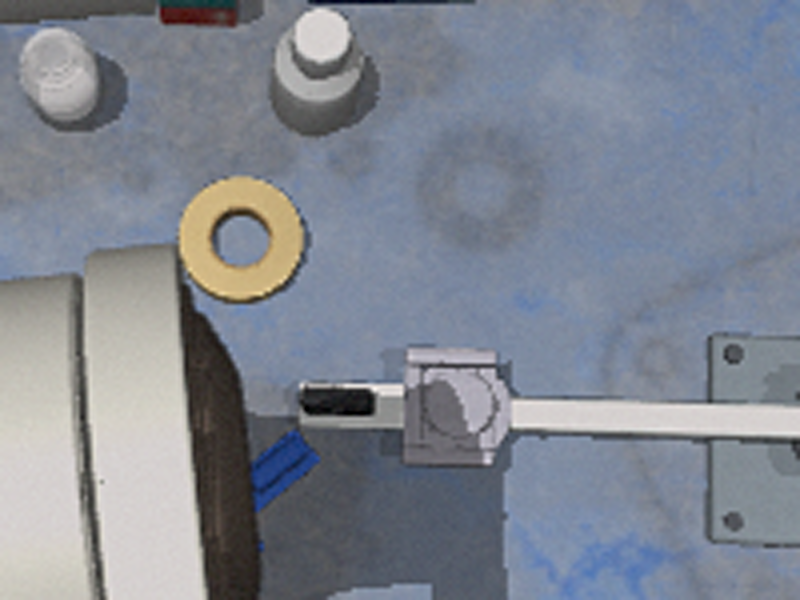

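View pics/w33.png

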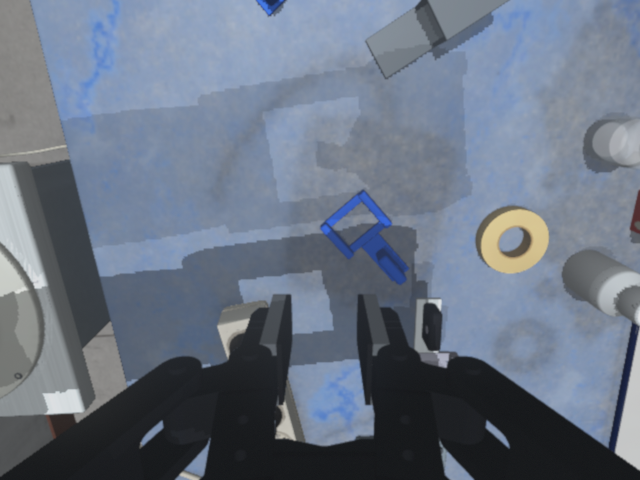

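Run:
```python
from h import *
t=load('t33');s=load('s33')
for n,ut in (('head',(364.1,250.1)),):
    for z in (.085,.095,.105,.115):
        X=onz(t,ut,z); print(z,X.round(4),proj(s,X).round(1))
p=snap('side','s34'); d=np.abs(p['P'].astype(int)-s['P'].astype(int)); print('side diff max',d.max(), d[195:255,305:375].mean())
p2=snap('top','t34'); d=np.abs(p2['P'].astype(int)-t['P'].astype(int)); print('top diff',d.max())
a=cv2.resize(s['P'][215:255,310:350,::-1],None,fx=10,fy=10,interpolation=cv2.INTER_CUBIC);b=cv2.resize(t['P'][230:270,320:380,::-1],(600,400),interpolation=cv2.INTER_CUBIC)
cv2.imwrite('pics/f33.png',cv2.resize(np.hstack([a,b]),None,fx=.8,fy=.8))
```

```text
0.085 [ 0.5685 -0.0695  0.085 ] [332.9 231.3]
0.095 [ 0.5672 -0.0684  0.095 ] [333.2 228.8]
0.105 [ 0.5659 -0.0673  0.105 ] [333.6 226.3]
0.115 [ 0.5646 -0.0662  0.115 ] [333.9 223.7]
side diff max 28 1.0838095238095238
top diff 71
```

View pics/f33.png

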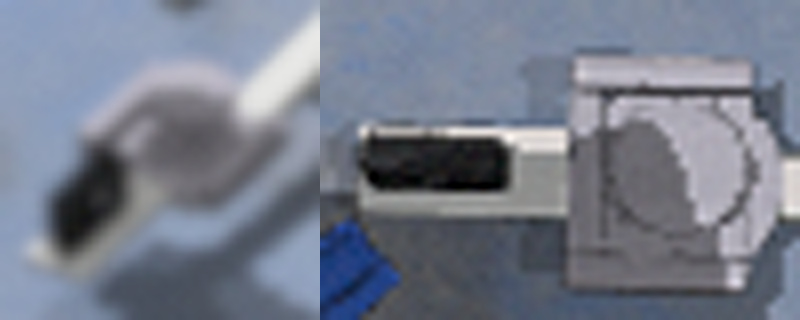

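Run:
```python
from h import *
t=load('t33');s=load('s33')
L,e1=tri(t,(324.8,256.7),s,(319.0,248.3)); R,e2=tri(t,(324.8,245.3),s,(313.0,245.0)); print(L.round(4),e1,R.round(4),e2)
N=(L+R)/2
# expected: flat on seat at arm angle q; seat pos & lean
for q in (.1,.14,.18,.22,.26):
    lean=.06-q; d=.2*np.array([np.cos(0.12-q),np.sin(.12-q)])
    hz=.0905; seat=np.array([-.2692+d[0],hz+d[1]])
    up=np.array([-np.sin(lean),np.cos(lean)]);al=np.array([np.cos(lean),np.sin(lean)])
    for off in (.004,):
        n=seat+al*(off+.08)+up*.005; h=seat+up*.026
        hx=[.565,h[0],h[1]]; nx=[.570,n[0],n[1]]
        print(q,'head',h.round(4),proj(t,hx).round(1),proj(s,hx).round(1),'neck',n.round(4),proj(t,nx).round(1),proj(s,nx).round(1))
print('meas neck mid', N.round(4), 'top (324.8,251) side (316,246.7); head top px (364.1,250.1)')
avg(4)
```

```text
[0.5594 0.0151 0.0791] 0.0053403547733798466 [0.5822 0.0138 0.0805] 0.002167009260240974
0.1 head [-0.0682  0.1205] [365.4 249.5] [334.2 221.8] neck [0.0149 0.0961] [324.3 249.6] [316.9 242.3]
0.14 head [-0.0672  0.1124] [364.4 250.1] [333.9 224.3] neck [0.0149 0.0848] [324.2 250.3] [316.8 245.5]
0.18 head [-0.0664  0.1043] [363.7 250.6] [333.7 226.7] neck [0.0144 0.0734] [324.4 251. ] [316.9 248.6]
0.22 head [-0.0661  0.0962] [363.1 251.1] [333.5 229.1] neck [0.0135 0.0621] [324.7 251.6] [317.  251.6]
0.26 head [-0.066   0.0881] [362.7 251.6] [333.4 231.4] neck [0.0122 0.0508] [325.2 252.3] [317.1 254.5]
meas neck mid [0.5708 0.0145 0.0798] top (324.8,251) side (316,246.7); head top px (364.1,250.1)
avgF [-0.08 -0.17 -0.23] T [ 0.002 -0.023 -0.024] clk 36.6
```

Run:
```python
from h import *
a=load('t33')['P'].astype(int);b=load('t34')['P'].astype(int); c=snap('top','t35')['P'].astype(int)
for x,y in((a,b),(b,c)):
    d=np.abs(x-y).max(2); v,u=np.where(d>40); print(len(u), (u.min(),u.max(),v.min(),v.max()) if len(u) else '', d[235:270,320:380].max())
o=load('top0')['P'].astype(int); d=np.abs(o-c).max(2); print('bystander regions vs start', d[150:185,250:345].max(), (d[150:185,250:345]>60).sum(), (d[195:225,290:330]>60).sum())
```

```text
7 (np.int64(125), np.int64(365), np.int64(251), np.int64(472)) 62
1015 (np.int64(120), np.int64(394), np.int64(211), np.int64(479)) 74
bystander regions vs start 107 20 37
```

Run:
```python
from h import *
b=load('t34')['P'].astype(int);c=load('t35')['P'].astype(int)
d=np.abs(b-c).max(2); print('link region >40', (d[235:270,320:380]>40).sum())
c2=snap('top','t36')['P'].astype(int); c3=snap('top','t37')['P'].astype(int); 
for x,y in((c,c2),(c2,c3),(b,c3)):
    d=np.abs(x-y).max(2); print((d>40).sum(),(d[235:270,320:380]>40).sum())
s,_=st();print(np.abs(s['qvel']).max())
cv2.imwrite('pics/f37.png',np.hstack([cv2.resize(x[235:270,320:380,::-1].astype(np.uint8),None,fx=6,fy=6,interpolation=cv2.INTER_CUBIC) for x in (b,c3)]))
```

```text
link region >40 5
40 1
30 2
1408 8
t 36.80 p [0.4757 0.1193 0.2921] yawx 86.44 tilt 0.01 F [-0.06  0.72 -0.01] w 0.3007
0.0011431773307962053
```

View pics/f37.png

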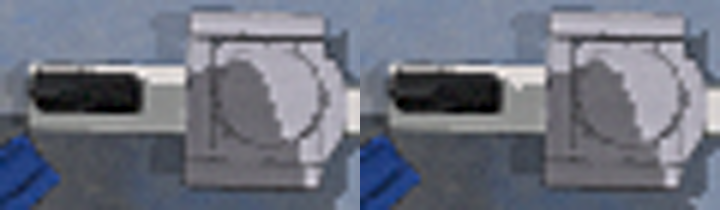

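Run:
```python
from h import *
print(env.sign_off())
```

```text
the job is handed in; nothing more can be done
None
```

The ballast link now hangs on the balance arm with the stud through its eye. I handed the job in at about 36.8 s; hand-in gave no verdict.

**What I did:**
- I drew the link out by its cheeks, laid it flat on the worktop and let go.
- I took it again by the upright grip. The moves offer no tilt, so I loosened the pads slightly and let it pivot to about 32° with its toe on the worktop.
- I then hooked the toe under the head and lowered the link until it levelled on the seat. When the arm carried the whole weight, I opened the fingers and withdrew.

**Last checks:**
- **Seating:** The head stands over the eye, with the eye centre about 4 mm from the stud.
- **Arm:** The triangulated neck height fits a link lying flat with the arm sunk about 0.155 rad. Successive pictures showed no motion.
- **Robot:** It stands clear and touches nothing, with the force back at its empty reading.
- **Bystanders:** The tape and both bottles look unmoved in the last top view. In the pixel comparison with the start, only a few dozen pixels there differ; I took these for shadows and did not measure them.

**What disagreed or stayed uncertain:**
- The head's height in the blurred side view was ambiguous: read by eye it suggested a deeper sink, while the top view and the neck height agreed.
- While the link was still held, I estimated the arm at about 0.185 rad by eye. At release the link sank a few millimetres more, so that estimate was too deep and the load was not quite fully transferred.
- During levelling, pad friction held the link at about 12–15° until I loosened the grip. The arm then rose about 13 mm, and its speed in that moment was not measured.
- On the way down, the near bar of the eye touched the edge of the head with about 3.4 N. I relieved it by shifting a little outward.

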